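Load the panel press

TASK

The glued plywood panels have to cure flat in the little press. First slide every panel lengthwise in under the upturned lip of the weighted arm, one on top of the other, until it butts against the two columns, so that they lie as one squared-up pile; then, and only then, drop all the ring weights into the arm's tube so that they lie flat in one column. Leave the mug, label roll, note block and pen where they are.

Things in the scene. Friction and masses are not known exactly. Their poses are not given: they have to be found in the camera images.
- press: The press, bolted to the desk: a grey bed plate 205 x 90 mm, its top 8 mm above the desk, with two steel columns (16 mm thick, 66 mm above the bed, joined on top by a dark crosspiece) at its far end. Origin on the desk under pile_spot; x along the bed from its open near end towards the columns, y to the left of that, z up. The bed spans x = -105 to +100 mm, y = +-45 mm.
- pile_spot (a point): Point on the bed's top, on its middle line, over which the centre of a fully home panel lies; axes as of press. The near faces of the columns, the back stop for the panels, lie at x = +70 mm.
- press_arm (a joint): Height (m) of the weighted arm's underside above the bed: 0 on the empty bed, 0.010 for each panel under it, at most 0.052. The arm (200 g, sinks by its own weight, nothing holds it up) slides straight up and down the columns: an aluminium slab 64 mm wide on two steel runners (round bars 10 mm thick at y = +-20 mm), 12 mm high in all. The underside is the runners' flat stretch, x = 0 to +90 mm of the press.
- lip_tip (a point): Midway between the upturned tips of the arm's two runners (its lip), at the height of their lower side; moves with the arm. From x = 0 of the press the runners rise towards the open end at 29 degrees; the tips end at x = -40 mm, this point lies 20 mm above the arm's underside. A panel pushed in under the tips lifts the arm by itself; it takes 4 to 10 N.
- tube_floor (a point): Centre of the bottom of the weight tube, an upright dark steel tube on the arm, at x = +40 mm of the press's axes; it rises with the arm. Inside it is 48 mm wide and 57 mm deep, outside 54 mm; its top 5 mm flare out to about 56 mm inside, 62 mm outside. It holds four weights, 48 mm high. Axes as of press.
- tube_mouth (a point): Centre of the weight tube's mouth, at the height of its rim, 57 mm above tube_floor. With panels under the arm, the columns end below it.
- panel_0_center (a point): Centre (half-way up) of a loose bare plywood panel, 140 mm long (x) x 60 mm wide (y) x 10 mm thick (z), 70 g, lying flat on the desk at the start. All panels are alike, and either end may go in first. Three or four are there; None at the start: absent.
- panel_1_center (a point): Centre (half-way up) of a loose bare plywood panel, 140 mm long (x) x 60 mm wide (y) x 10 mm thick (z), 70 g, lying flat on the desk at the start. All panels are alike, and either end may go in first. Three or four are there; None at the start: absent.
- panel_2_center (a point): Centre (half-way up) of a loose bare plywood panel, 140 mm long (x) x 60 mm wide (y) x 10 mm thick (z), 70 g, lying flat on the desk at the start. All panels are alike, and either end may go in first. Three or four are there; None at the start: absent.
- panel_3_center (a point): Centre (half-way up) of a loose bare plywood panel, 140 mm long (x) x 60 mm wide (y) x 10 mm thick (z), 70 g, lying flat on the desk at the start. All panels are alike, and either end may go in first. Three or four are there; None at the start: absent.
- weight_0_center (a point): Centre (half-way up) of a loose steel ring weight, 44 mm across, 12 mm thick with an 18 mm hole, 110 g, its z along the axis, lying flat on the desk at the start. All are alike. Three or four are there; None at the start: absent.
- weight_1_center (a point): Centre (half-way up) of a loose steel ring weight, 44 mm across, 12 mm thick with an 18 mm hole, 110 g, its z along the axis, lying flat on the desk at the start. All are alike. Three or four are there; None at the start: absent.
- weight_2_center (a point): Centre (half-way up) of a loose steel ring weight, 44 mm across, 12 mm thick with an 18 mm hole, 110 g, its z along the axis, lying flat on the desk at the start. All are alike. Three or four are there; None at the start: absent.
- weight_3_center (a point): Centre (half-way up) of a loose steel ring weight, 44 mm across, 12 mm thick with an 18 mm hole, 110 g, its z along the axis, lying flat on the desk at the start. All are alike. Three or four are there; None at the start: absent.
- mug: White mug, 79 x 114 x 89 mm, at the left; bystander. Origin under it.
- label_roll: White label roll lying flat, 72 mm across, 30 mm high; bystander. Origin under its centre.
- note_pad: Yellow note block, 76 x 76 x 22 mm, to the right beyond the press; bystander. Origin under its centre.
- pen: Marker pen lying to the far right, 132 x 12 x 13 mm, along its x; bystander. Origin under its centre.

How it is judged:
By the outcome, as a careful person would: the job done as asked, in the order asked, and still so for the second after the job is handed in, with the robot touching nothing.
Of panel_0, panel_1, panel_2, panel_3 only 3 to 4 are there at a start; the rules pass over those that are not, and their reading is None.
Of weight_0, weight_1, weight_2, weight_3 only 3 to 4 are there at a start; the rules pass over those that are not, and their reading is None.
At some moment in a run one of weight_0, weight_1, weight_2, weight_3 may be knocked a few centimetres aside while the robot is not near it.
Once in a run the grip may slacken for a moment while it holds something.
It also fails if it takes over 210 s, if anything falls off the work surface, if the arm or the gripper's body presses on something with over 40 N, if the wrist force passes 120 N, or if a joint passes its speed limit or range.

ROBOT

A 7-joint arm with a two-finger parallel gripper is mounted at the origin on a cart in front of the work surface, level with it; the furniture and walls round the work are solid. World frame = base frame: x ahead of the robot, y to its left, z up, the work surface at z = 0. Lengths are in m, angles in rad, forces in N, time in s.
With the tool pointing down it reaches from about 0.4 to 0.925 m from the base axis. Payload 5.6 kg.
Tool frame: the origin (TCP) lies on the centre line of the jaws, within the pads' length; the fingertips stand 19 mm ahead of it and the grasp point (between the pads) is the TCP; z points along the fingers, y is the line along which they close (so a half turn about z gives the same grasp; the last joint's range is limited). The gripper opens to 85 mm and grips with 20 to 120 N. Pads are 22 mm wide; open, the fingers measure 114 mm over their backs; the gripper's body (76 mm by 85 mm) begins 54 mm behind the grasp point. The pads swing forward as they close: fully open they stand 13 mm farther back than shut.
Start: joints at [-1.302, 0.468, -0.012, 1.603, 0.006, 1.071, -0.056], TCP at [0.199, 0.619, 0.222] pointing down, gripper open.
Joint ranges: [-2.53, 2.53], [-0.31, 2.02], [-1.57, 1.55], [0.28, 2.44], [-1.29, 4.43], [0.15, 1.84], [-2.92, 2.92]. Speed limits (rad/s): [2.57, 2.57, 3.14, 3.14, 3.14, 3.14, 3.14].

INTERFACE

Orientations are given as a rotation vector (axis times angle).
In Python, from station import get_obs, optics, r gives the robot as it stands. The module is installed in compiled form; this text tells all that it offers.
- The arm moves only by the tool apply_moves, never from a script. Its arguments are lists of equal length, an entry for each row: "angular": the turn, a rotation vector about the world's x, y, z scaled (see below), a list of three; "dp": the shift along the world's x, y, z scaled (see below), a list of three; "gripper": the opening, from 0 (shut) to 1 (fully open). In form: {"angular": [[rx, ry, rz], ...], "dp": [[tx, ty, tz], ...], "gripper": [gripper, ...]}. A call has 1 to 10 rows; each row is the pose to reach, as a shift and turn from the pose commanded when the call began, turning the shorter way round; what a row does not reach only later rows make up. The controller multiplies each number of a shift by 0.08 m and each number of a turn by 180 degrees. A row lasts 1/8 s, in which the tool goes at most 62.5 mm and 10.7 degrees, less where a joint would pass 70% of its speed; a pose out of reach is approached as far as the arm can. A call with a number of a shift or a turn outside -1 to 1 is refused whole. A call with a gripper value outside its range is refused whole. The fingers move at their own pace and stop on an object; "newtons" is the grip in N (left out, the last holds). Time passes only in rows, so rows that repeat a pose let the fingers close. It gives the time, the measured TCP pose, the force, the opening and the grip force at its end, in the units of the state.
- get_obs(): the state, without advancing time (a new reading comes with each control period).
- optics.read_camera(name): name is "side" or "top" or "wrist"; returns the picture (480x640x3 uint8, blue, green, red); there is no depth.
- optics.camera_info(name): a dict with "intrinsics" (3x3 intrinsics, pixels), "k1" (the pictures are not rectified: a ray, as slopes to the right and down, at radius r is drawn at 1 + k1 r^2 times it, then the intrinsics apply), "R" (3x3) and "t" (3): a world point X has camera coordinates R X + t. Camera axes: x right, y down, z forward; pixel columns grow to the right and rows downward; lengths in m; the calibration is good to about 2 mm. A picture is of the moment at which its call begins: read the wrist's pose just before it. camera_info takes no time and is no camera call; for the wrist camera it gives the pose at the moment of the call.
- r.close_job(): hands the job in; it is judged then, once.
The state is a dict: "time": time; "joints": joint angles; "qd": joint speeds; "joint_efforts": joint torques, N m; "position": TCP position; "tool_rot": TCP orientation; "ft_force": force on the tool from outside, world axes, zero at the start; "wrist_torque": the same for the moment, N m; "grip_width": finger opening in m; "finger_force": force on a finger pad.
Only numpy, scipy, OpenCV 4.12 (cv2) and the standard library are available. Lean on these libraries where they do the work, as an engineer would, in place of code of your own. Each camera call takes 0.05 s, during which the arm holds its last target. There are 200 camera calls.

## Working session

There is one attempt and no reset: what is moved stays moved. The work goes in short steps, Python scripts to look and compute and a tool call to move; the robot and the scene stay as the last step left them, time stands still between calls to the robot, and variables do not carry over. Pictures are saved under pics/ and viewed, at most 14 in all, crops included, and the job is handed in when it is done.

Besides the shell and the picture viewer there is one more tool, called after "Emit:" by a JSON object that holds its "api" and its "payload". apply_moves: Moves the arm, as the interface text tells. Shifts and turns lie within -1 to 1; 1 stands for 0.08 m of shift or 180 degrees of turn. Its arguments: {"type":"object","properties":{"angular":{"type":"array"},"dp":{"type":"array"},"gripper":{"type":"array"},"newtons":{"type":"number"}},"required":["angular","dp","gripper"]}

```bash
mkdir -p pics
cat > h.py <<'E'
import numpy as np, cv2
from station import get_obs, optics, r
def ray(name,uv,info=None):
    i=info or optics.camera_info(name); K=np.array(i["intrinsics"]);R=np.array(i["R"]);t=np.array(i["t"])
    p=np.atleast_2d(np.array(uv,float)); d=(p-K[:2,2])/[K[0,0],K[1,1]]
    s=d.copy()
    for _ in range(30): s=d/(1+i["k1"]*(s**2).sum(1,keepdims=True))
    v=np.c_[s,np.ones(len(s))]@R
    return -R.T@t, v
def px2w(name,uv,z,info=None):
    c,v=ray(name,uv,info); z=np.asarray(z,float)
    return c+v*((z-c[2])/v[:,2]).reshape(-1,1)
def w2px(name,X,info=None):
    i=info or optics.camera_info(name); K=np.array(i["intrinsics"])
    c=np.atleast_2d(X)@np.array(i["R"]).T+np.array(i["t"]); s=c[:,:2]/c[:,2:]
    s=s*(1+i["k1"]*(s**2).sum(1,keepdims=True)); return s*[K[0,0],K[1,1]]+K[:2,2]
def shot(name,f,crop=None,k=1):
    im=optics.read_camera(name)
    cv2.imwrite(f"pics/{f}_full.png",im)
    if crop: x,y,w,h=crop; im=im[y:y+h,x:x+w]
    im=cv2.resize(im,None,fx=k,fy=k,interpolation=cv2.INTER_CUBIC); cv2.imwrite(f"pics/{f}.png",im)
E
python3 - <<'E'
from h import *
shot("top","top0",None,1.25); shot("side","side0",None,1.25)
for n in("top","side"):
    i=optics.camera_info(n); print(n,(-np.array(i["R"]).T@i["t"]).round(3),np.array(i["intrinsics"]).round(1).tolist(),np.array(i["R"]).round(2).tolist())
print(get_obs())
E
```

```text
top [0.343 0.059 1.4  ] [[532.8, 0.0, 322.6], [0.0, 532.8, 238.0], [0.0, 0.0, 1.0]] [[-0.02, -1.0, 0.01], [-0.98, 0.02, -0.2], [0.2, -0.01, -0.98]]
side [0.34  1.042 0.782] [[497.3, 0.0, 328.5], [0.0, 497.3, 243.6], [0.0, 0.0, 1.0]] [[-0.96, -0.27, 0.01], [-0.16, 0.54, -0.82], [0.22, -0.79, -0.57]]
{'time': 0.1, 'joints': array([-1.30200114,  0.46829366, -0.01160881,  1.60358368,  0.00598313,
        1.0713687 , -0.05631346]), 'qd': array([ 0.00052834, -0.00143135,  0.00200607, -0.0037407 , -0.00106152,
       -0.00197571, -0.00082232]), 'joint_efforts': array([ 3.89498391e-04, -5.33513939e+01,  2.11145903e-02, -2.51963478e+01,
        1.14277191e-02,  4.26852828e-03, -3.26799089e-06]), 'position': array([0.19929136, 0.61813247, 0.22130904]), 'tool_rot': array([-4.87886056e-01, -3.10332135e+00,  2.53120815e-03]), 'ft_force': array([-0.61667279, -0.02596617,  0.39354247]), 'wrist_torque': array([-0.02853925,  0.02015846,  0.03842966]), 'finger_force': 0.0, 'grip_width': 0.08526983595885003}
```

View pics/top0.png

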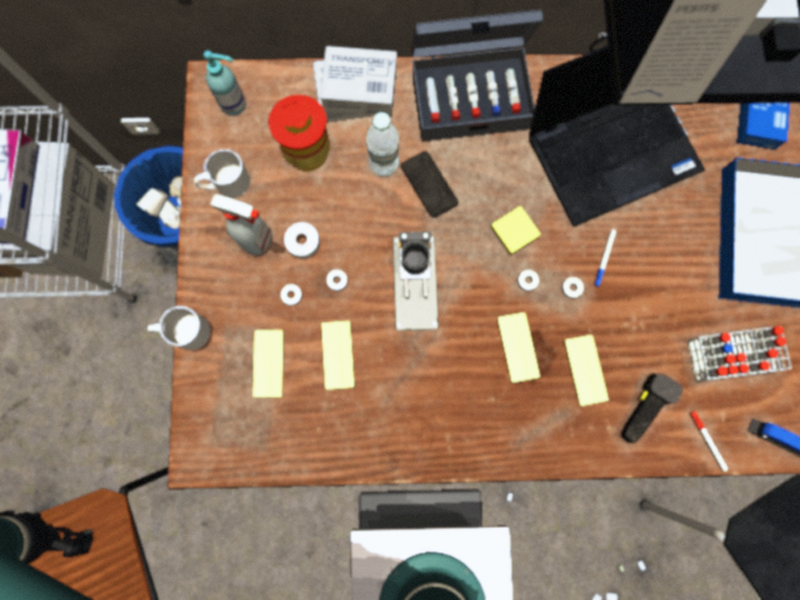

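View pics/side0.png

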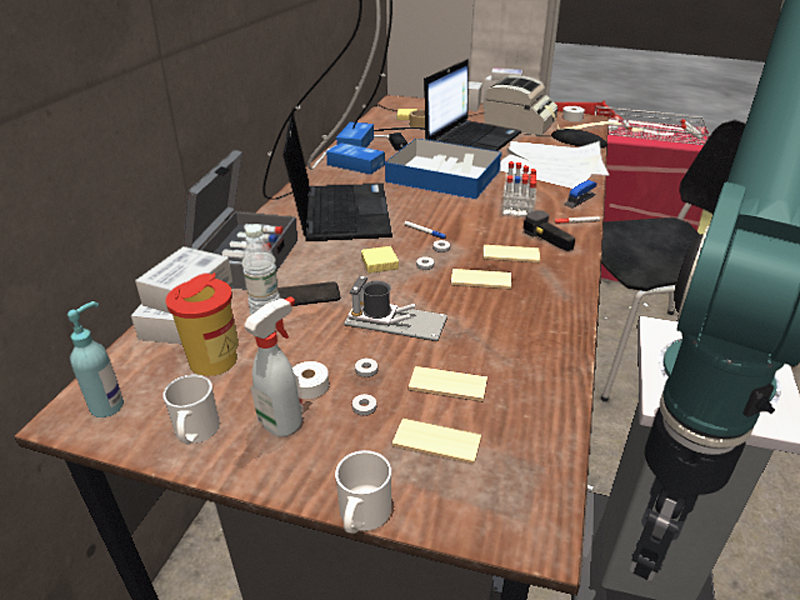

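Top view (1.25x): four panels at about (268,363), (338,355), (519,348), (587,370); four rings at (291,294), (337,280), (529,280), (573,287). The press is at (415,285), its columns facing away from the robot. Next I'll measure these by code and view an enlarged crop of the press.

```bash
cat > seg.py <<'E'
from h import *
im=cv2.imread("pics/top0_full.png"); hsv=cv2.cvtColor(im,cv2.COLOR_BGR2HSV)
m=((hsv[...,0]>18)&(hsv[...,0]<40)&(hsv[...,2]>180)&(hsv[...,1]>30)).astype(np.uint8)
for c in cv2.findContours(m,0,1)[0]:
    if cv2.contourArea(c)<600: continue
    w=px2w("top",c[:,0,:],0.010)[:,:2]
    R=cv2.minAreaRect((w*1000).astype(np.float32)); b=cv2.boxPoints(R)
    e=[b[1]-b[0],b[2]-b[1]]; L=max(e,key=np.linalg.norm); 
    if L[0]<0:L=-L
    print("panel",np.round(R[0],1),np.round(R[1],1),"yaw",round(np.degrees(np.arctan2(L[1],L[0])),1))
m=((hsv[...,1]<50)&(hsv[...,2]>150)).astype(np.uint8)
for u,v in[(233,235),(269.5,224),(423,224),(458.5,229.5)]:
    s=np.zeros_like(m); x,y=int(u),int(v); s[y-12:y+13,x-12:x+13]=m[y-12:y+13,x-12:x+13]
    c=max(cv2.findContours(s,0,1)[0],key=cv2.contourArea); (cx,cy),rad=cv2.minEnclosingCircle(c)
    print("ring",px2w("top",[(cx,cy)],0.010)[0].round(4),round(rad,1))
x,y,w,h=300,175,70,95
cv2.imwrite("pics/press.png",cv2.resize(im[y:y+h,x:x+w],None,fx=6,fy=6,interpolation=cv2.INTER_CUBIC))
E
python3 seg.py
```

```text
panel [ 462.5 -335.5] [143.7  63.4] yaw 9.3
panel [490.5 329.8] [ 64.2 144.2] yaw -0.3
panel [505.4 184.1] [144.6  63.6] yaw 3.1
panel [ 514.  -195.4] [143.4  63.7] yaw 9.3
panel [ 772.7 -205.4] [82.7 82.6] yaw 31.4
ring [0.6357 0.2828 0.01  ] 8.7
ring [0.6661 0.1861 0.01  ] 8.6
ring [ 0.6575 -0.2254  0.01  ] 8.9
ring [ 0.6384 -0.3195  0.01  ] 8.8
```

View pics/press.png

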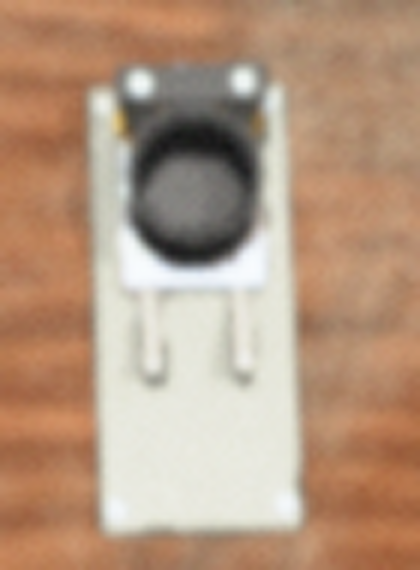

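The crop shows bed corners at about (103,530), (300,527), (278,88) and (88,90), and the tube rim centred near (196,192). The runner tips are at (153,380) and (243,380).

Run:
```python
from h import *
f=lambda p:np.array(p)/6+[300-.42,175-.42]
c=px2w("top",f([(103,530),(300,527),(279,88),(88,90)]),0.008)*1000
print(c.round(1)); nl,nr,fr,fl=c[:,:2]
n=(nl+nr)/2; fa=(fr+fl)/2; d=fa-n
print("len",np.linalg.norm(d),"w",np.linalg.norm(nl-nr),np.linalg.norm(fl-fr),"yaw",[np.degrees(np.arctan2(*e[::-1])) for e in(d,fl-nl,fr-nr)])
u=d/np.linalg.norm(d); print("pile",n+u*(105+ (np.linalg.norm(d)-205)/2), fa-u*(100+(np.linalg.norm(d)-205)/2))
print("rim",px2w("top",f([(196,192)]),0.077)*1000, "tips",px2w("top",f([(153,380),(243,380)]),0.030)*1000)
o=get_obs(); from scipy.spatial.transform import Rotation as R
print(R.from_rotvec(o["tool_rot"]).as_matrix().round(3))
i=optics.camera_info("wrist"); RR=R.from_rotvec(o["tool_rot"]).as_matrix()
C=-np.array(i["R"]).T@i["t"]; print("cam in tool",RR.T@(C-o["position"]),(np.array(i["R"])@RR).round(2),i["intrinsics"])
```

```text
[[557.1  60.1   8. ]
 [556.6 -26.6   8. ]
 [757.6 -23.6   8. ]
 [758.4  62.9   8. ]]
len 201.14827475277772 w 86.72010097536457 86.45449004318007 yaw [np.float64(0.8242601111997002), np.float64(0.7855219586368462), np.float64(0.8630555075880673)]
pile [659.9013985   18.25212691] [659.9013985   18.25212691]
rim [[691.54116582  17.40709327  77.        ]] tips [[619.49259657  36.92813448  30.        ]
 [618.67147917  -2.41140937  30.        ]]
[[-0.952  0.307 -0.   ]
 [ 0.307  0.952 -0.002]
 [-0.    -0.002 -1.   ]]
cam in tool [ 0.07034762  0.00113875 -0.15289891] [[ 0.    1.   -0.  ]
 [-0.96  0.   -0.28]
 [-0.28  0.    0.96]] [[366.33155906   0.         319.22510331]
 [  0.         366.33155906 243.14315479]
 [  0.           0.           1.        ]]
```

Emit:
{"api": "apply_moves", "payload": {"angular": [[0,0,0.05],[0,0,0.098]], "dp": [[0.37,-0.45,0],[0.73,-0.9,0]], "gripper": [1,1], "newtons": 60}}

```text
time: 0.35
position: [0.258, 0.5456, 0.2214]
tool_rot: [0.004, -3.141, 0.002]
ft_force: [0.9, 0.2, 0.1]
grip_width: 0.0853
finger_force: 0.0
```

Emit:
{"api": "apply_moves", "payload": {"angular": [[0,0,0],[0,0,0]], "dp": [[0.37,-0.45,0],[0.73,-0.9,0]], "gripper": [1,1]}}

```text
time: 0.6
position: [0.317, 0.4731, 0.2218]
tool_rot: [-0.006, -3.141, 0.001]
ft_force: [0.3, -0.0, -0.4]
grip_width: 0.0853
finger_force: 0.0
```

Emit:
{"api": "apply_moves", "payload": {"angular": [[0,0,0],[0,0,0]], "dp": [[0.37,-0.45,0],[0.73,-0.9,0]], "gripper": [1,1]}}

```text
time: 0.85
position: [0.3754, 0.4011, 0.2219]
tool_rot: [-0.006, -3.141, 0.001]
ft_force: [0.3, -0.1, 0.2]
grip_width: 0.0855
finger_force: 0.0
```

Emit:
{"api": "apply_moves", "payload": {"angular": [[0,0,0],[0,0,0],[0,0,0],[0,0,0]], "dp": [[0.37,-0.45,0],[0.73,-0.9,0],[0.73,-0.9,0],[0.73,-0.9,0]], "gripper": [1,1,1,1]}}

```text
time: 1.35
position: [0.4325, 0.331, 0.2219]
tool_rot: [-0.006, -3.141, -0.0]
ft_force: [-0.8, -0.3, 1.2]
grip_width: 0.0856
finger_force: 0.0
```

Run:
```python
from h import *
from scipy.spatial.transform import Rotation as R
o=get_obs();i=optics.camera_info("wrist"); shot("wrist","w1",None,1)
RR=R.from_rotvec(o["tool_rot"]).as_matrix(); print(o["time"],o["position"],RR[:,0].round(3))
import json; json.dump({k:np.array(v).tolist() for k,v in i.items()},open("w1.json","w"))
for z in(0,.01): print(w2px("wrist",np.c_[[o["position"][:2]],[[z]]],i))
im=cv2.imread("pics/w1_full.png");hsv=cv2.cvtColor(im,cv2.COLOR_BGR2HSV)
m=((hsv[...,0]>18)&(hsv[...,0]<40)&(hsv[...,2]>170)&(hsv[...,1]>30)).astype(np.uint8)
for c in cv2.findContours(m,0,1)[0]:
    if cv2.contourArea(c)<1500: continue
    w=px2w("wrist",c[:,0,:],0.010,i)[:,:2]; q=cv2.minAreaRect((w*1000).astype(np.float32)); print(np.round(q[0],1),np.round(q[1],1),q[2])
```

```text
1.35 [0.432513   0.33098406 0.2219365 ] [-1.     0.004  0.001]
[[318.0377173  206.88696419]]
[[318.01466269 208.71306666]]
[596.5  18.6] [79.6 86.5] 0.999955952167511
[505.4 184.4] [140.4  60.8] 3.5259361267089844
[494.7 330.1] [ 61.2 132. ] 89.82299041748047
```

View pics/w1.png

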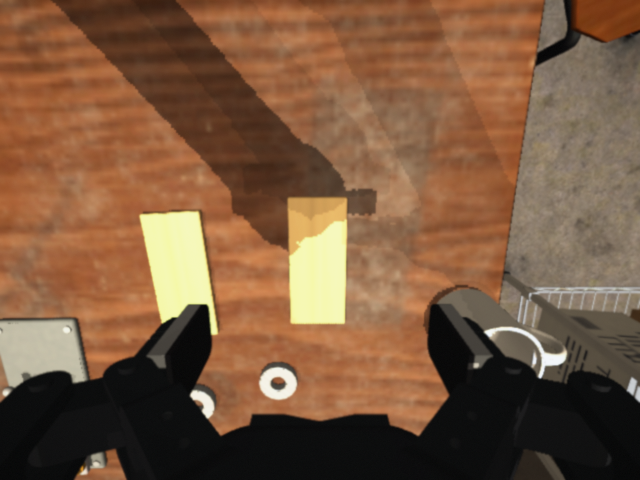

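The wrist view shows the panel under the jaws (columns 288–347, rows 197–323), and it agrees with the top camera to within 1 mm. I'll go down and feel for the desk.

Emit:
{"api": "apply_moves", "payload": {"angular": [[0,0,0],[0,0,0]], "dp": [[0,-0.01,-0.5],[0,-0.01,-1]], "gripper": [1,1]}}

```text
time: 1.65
position: [0.4322, 0.3316, 0.1416]
tool_rot: [0.002, 3.141, 0.002]
ft_force: [0.2, -0.3, 0.6]
grip_width: 0.0853
finger_force: 0.0
```

Emit:
{"api": "apply_moves", "payload": {"angular": [[0,0,0],[0,0,0],[0,0,0]], "dp": [[0,0,-0.5],[0,0,-1],[0,0,-1]], "gripper": [1,1,1]}}

```text
time: 2.02
position: [0.4301, 0.3295, 0.0595]
tool_rot: [-0.002, -3.136, 0.006]
ft_force: [0.4, -0.2, -0.0]
grip_width: 0.0853
finger_force: 0.0
```

Emit:
{"api": "apply_moves", "payload": {"angular": [[0,0,0],[0,0,0],[0,0,0],[0,0,0]], "dp": [[0,0,-0.25],[0,0,-0.4],[0,0,-0.4],[0,0,-0.4]], "gripper": [0.8,0.78,0.78,0.78]}}

```text
time: 2.52
position: [0.4335, 0.3304, 0.0312]
tool_rot: [0.006, 3.14, 0.002]
ft_force: [0.6, 0.2, 0.2]
grip_width: 0.0662
finger_force: 0.0
```

Emit:
{"api": "apply_moves", "payload": {"angular": [[0,0,0],[0,0,0],[0,0,0]], "dp": [[0,0,-0.06],[0,0,-0.06],[0,0,-0.06]], "gripper": [0.78,0.78,0.78]}}

```text
time: 2.9
position: [0.4331, 0.3298, 0.0255]
tool_rot: [0.006, 3.141, 0.0]
ft_force: [-1.0, -0.4, 0.2]
grip_width: 0.0664
finger_force: 0.0
```

Run:
```python
from h import *
o=get_obs();print(o["position"],o["ft_force"],o["grip_width"]); shot("wrist","w2",None,1)
```

```text
[0.43309611 0.32984289 0.02548409] [-0.95285747 -0.35325348  0.17106504] 0.06644250662613627
```

View pics/w2.png

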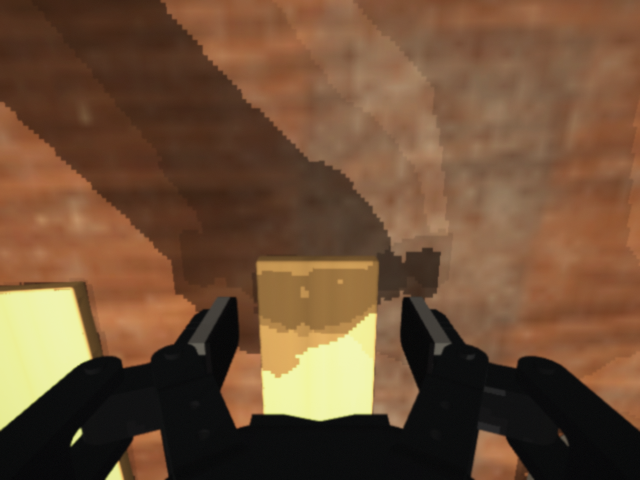

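The fingers straddle the panel's near end (columns 258–378) with no contact yet. I'll step down in small increments.

Emit:
{"api": "apply_moves", "payload": {"angular": [[0,0,0],[0,0,0],[0,0,0]], "dp": [[0,0,-0.04],[0,0,-0.04],[0,0,-0.04]], "gripper": [0.78,0.78,0.78]}}

```text
time: 3.32
position: [0.433, 0.3298, 0.0221]
tool_rot: [-0.006, -3.141, 0.0]
ft_force: [0.2, 0.1, 0.3]
grip_width: 0.0668
finger_force: 0.0
```

Emit:
{"api": "apply_moves", "payload": {"angular": [[0,0,0],[0,0,0],[0,0,0]], "dp": [[0,0,-0.025],[0,0,-0.025],[0,0,-0.025]], "gripper": [0.78,0.78,0.78]}}

```text
time: 3.7
position: [0.4331, 0.3298, 0.0202]
tool_rot: [0.006, 3.142, 0.0]
ft_force: [-0.6, 0.1, -0.6]
grip_width: 0.0667
finger_force: 0.0
```

Emit:
{"api": "apply_moves", "payload": {"angular": [[0,0,0],[0,0,0],[0,0,0]], "dp": [[0,0,-0.025],[0,0,-0.025],[0,0,-0.025]], "gripper": [0.78,0.78,0.78]}}

```text
time: 4.08
position: [0.433, 0.3298, 0.0182]
tool_rot: [-0.006, -3.142, 0.0]
ft_force: [-0.3, 0.1, 1.6]
grip_width: 0.0667
finger_force: 0.0
```

Emit:
{"api": "apply_moves", "payload": {"angular": [[0,0,0],[0,0,0]], "dp": [[0,0,-0.025],[0,0,-0.025]], "gripper": [0.78,0.78]}}

```text
time: 4.32
position: [0.4329, 0.3298, 0.016]
tool_rot: [-0.006, -3.141, 0.0]
ft_force: [-0.2, 0.1, 0.0]
grip_width: 0.0663
finger_force: 0.0
```

Emit:
{"api": "apply_moves", "payload": {"angular": [[0,0,0],[0,0,0]], "dp": [[0,0,-0.015],[0,0,-0.015]], "gripper": [0.78,0.78]}}

```text
time: 4.58
position: [0.433, 0.3298, 0.0149]
tool_rot: [-0.006, -3.142, 0.0]
ft_force: [-0.2, -0.1, -0.6]
grip_width: 0.0665
finger_force: 0.0
```

Emit:
{"api": "apply_moves", "payload": {"angular": [[0,0,0],[0,0,0]], "dp": [[0,0,-0.015],[0,0,-0.015]], "gripper": [0.78,0.78]}}

```text
time: 4.82
position: [0.433, 0.3298, 0.0137]
tool_rot: [-0.006, -3.141, 0.0]
ft_force: [-0.0, -0.1, 0.4]
grip_width: 0.0669
finger_force: 0.0
```

Emit:
{"api": "apply_moves", "payload": {"angular": [[0,0,0],[0,0,0],[0,0,0],[0,0,0],[0,0,0]], "dp": [[0,0,0.025],[0,0,0.025],[0,0,0.025],[0,0,0.025],[0,0,0.025]], "gripper": [0.78,0.6,0.6,0.6,0.6], "newtons": 70}}

```text
time: 5.45
position: [0.433, 0.3298, 0.0158]
tool_rot: [-0.006, -3.142, 0.0]
ft_force: [0.6, -0.0, -0.1]
grip_width: 0.0511
finger_force: 0.0
```

Emit:
{"api": "apply_moves", "payload": {"angular": [[0,0,0],[0,0,0],[0,0,0]], "dp": [[0,0,0.3],[0,0,0.7],[0,0,1]], "gripper": [0.6,0.6,0.6]}}

```text
time: 5.82
position: [0.4332, 0.33, 0.097]
tool_rot: [0.006, 3.141, 0.001]
ft_force: [-0.2, 1.2, -0.6]
grip_width: 0.0513
finger_force: 0.0
```

Run:
```python
from h import *
o=get_obs();print(o["position"],o["ft_force"],o["grip_width"],o["finger_force"]); shot("wrist","w3",(0,160,640,320),1)
```

```text
[0.43323726 0.33000586 0.09695408] [-0.16530209  1.19306969 -0.55846066] 0.051313092487310856 0.0
```

View pics/w3.png

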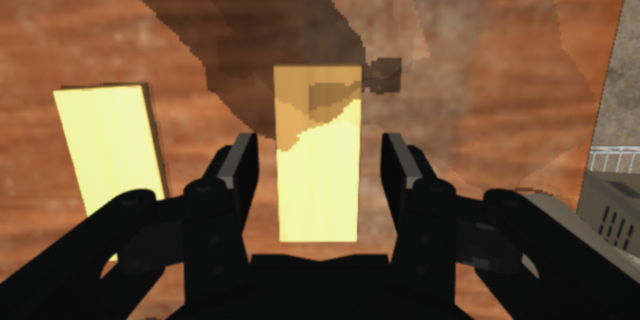

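Finding: the jaws closed to 51 mm above the panel, so the tips were higher than I assumed. The pad tips show at about (257,295) and (384,295) in full-frame pixels. I'll work out the tip reach from that.

```bash
python3 - <<'E'
from h import *
from scipy.spatial.transform import Rotation as R
o=get_obs();RR=R.from_rotvec(o["tool_rot"]).as_matrix()
for zt in(-10,-5,0,5,10,15,19):
    print(zt,[w2px("wrist",[o["position"]+RR@(np.array([x,y,zt])/1000)])[0].round(0).tolist() for x in(11,-11) for y in(-25.6,25.6)])
E
python3 -c "
import cv2;im=cv2.imread('pics/w3_full.png')[270:400,180:460];cv2.imwrite('pics/w3c.png',cv2.resize(im,None,fx=2.8,fy=2.8))"
```

```text
-10 [[256.0, 283.0], [378.0, 283.0], [258.0, 330.0], [376.0, 330.0]]
-5 [[258.0, 278.0], [376.0, 279.0], [260.0, 324.0], [374.0, 324.0]]
0 [[259.0, 274.0], [374.0, 274.0], [262.0, 319.0], [372.0, 319.0]]
5 [[261.0, 270.0], [373.0, 270.0], [263.0, 314.0], [371.0, 314.0]]
10 [[263.0, 267.0], [371.0, 267.0], [265.0, 309.0], [370.0, 309.0]]
15 [[264.0, 263.0], [370.0, 263.0], [266.0, 305.0], [368.0, 305.0]]
19 [[265.0, 260.0], [369.0, 260.0], [267.0, 301.0], [367.0, 301.0]]
```

View pics/w3c.png

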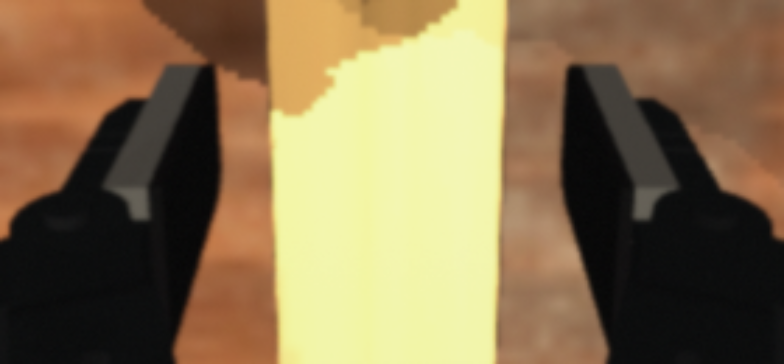

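The picture gives tips about 17–20 mm behind the reported TCP, which fits missing the panel. I'll go back down and feel for the true contact height.

Emit:
{"api": "apply_moves", "payload": {"angular": [[0,0,0],[0,0,0],[0,0,0],[0,0,0]], "dp": [[0,0,0],[0,0,-0.5],[0,0,-1],[0,0,-1]], "gripper": [0.78,0.78,0.78,0.78]}}

```text
time: 6.38
position: [0.4303, 0.3276, 0.0122]
tool_rot: [-0.006, -3.135, 0.009]
ft_force: [0.1, -0.4, 0.4]
grip_width: 0.0669
finger_force: 0.0
```

Emit:
{"api": "apply_moves", "payload": {"angular": [[0,0,0],[0,0,0]], "dp": [[0,0,-0.05],[0,0,-0.05]], "gripper": [0.78,0.78]}}

```text
time: 6.62
position: [0.4337, 0.3304, 0.0128]
tool_rot: [0.006, 3.14, 0.002]
ft_force: [0.2, 0.1, 0.0]
grip_width: 0.0666
finger_force: 0.0
```

Emit:
{"api": "apply_moves", "payload": {"angular": [[0,0,0],[0,0,0]], "dp": [[0,0,-0.03],[0,0,-0.03]], "gripper": [0.78,0.78]}}

```text
time: 6.88
position: [0.4333, 0.3301, 0.0099]
tool_rot: [0.006, 3.141, 0.001]
ft_force: [-0.3, 0.9, -0.3]
grip_width: 0.0668
finger_force: 0.0
```

Emit:
{"api": "apply_moves", "payload": {"angular": [[0,0,0],[0,0,0]], "dp": [[0,0,-0.03],[0,0,-0.03]], "gripper": [0.78,0.78]}}

```text
time: 7.12
position: [0.4329, 0.3298, 0.0069]
tool_rot: [-0.006, -3.141, 0.0]
ft_force: [0.1, 0.3, -1.6]
grip_width: 0.0666
finger_force: 0.0
```

Emit:
{"api": "apply_moves", "payload": {"angular": [[0,0,0],[0,0,0]], "dp": [[0,0,-0.02],[0,0,-0.02]], "gripper": [0.78,0.78]}}

```text
time: 7.38
position: [0.4329, 0.3298, 0.0052]
tool_rot: [-0.006, -3.141, 0.0]
ft_force: [-0.1, -0.5, 0.8]
grip_width: 0.0664
finger_force: 0.0
```

Emit:
{"api": "apply_moves", "payload": {"angular": [[0,0,0],[0,0,0]], "dp": [[0,0,-0.02],[0,0,-0.02]], "gripper": [0.78,0.78]}}

```text
time: 7.62
position: [0.433, 0.3298, 0.0036]
tool_rot: [-0.006, -3.141, 0.0]
ft_force: [-0.1, -0.0, -0.8]
grip_width: 0.0664
finger_force: 0.0
```

Emit:
{"api": "apply_moves", "payload": {"angular": [[0,0,0],[0,0,0]], "dp": [[0,0,-0.03],[0,0,-0.05]], "gripper": [0.78,0.78]}}

```text
time: 7.88
position: [0.433, 0.3298, -0.0004]
tool_rot: [-0.006, -3.142, 0.0]
ft_force: [0.2, 0.1, -0.1]
grip_width: 0.0665
finger_force: 0.0
```

Emit:
{"api": "apply_moves", "payload": {"angular": [[0,0,0],[0,0,0]], "dp": [[0,0,-0.02],[0,0,-0.03]], "gripper": [0.78,0.78]}}

```text
time: 8.12
position: [0.433, 0.3298, -0.0028]
tool_rot: [-0.006, -3.141, 0.0]
ft_force: [-0.3, -1.4, -0.1]
grip_width: 0.0666
finger_force: 0.0
```

Emit:
{"api": "apply_moves", "payload": {"angular": [[0,0,0],[0,0,0]], "dp": [[0,0,-0.02],[0,0,-0.03]], "gripper": [0.78,0.78]}}

```text
time: 8.38
position: [0.433, 0.3298, -0.0051]
tool_rot: [-0.006, -3.142, 0.0]
ft_force: [-0.3, -0.2, 0.9]
grip_width: 0.0665
finger_force: 0.0
```

Run:
```python
from h import *
shot("side","s2",(220,160,260,200),3)
o=get_obs(); print(o["position"])
im=cv2.imread("pics/s2.png")
for X in(o["position"],o["position"]+[0,0,.05]): print((w2px("side",X)[0]-[220,160])*3)
```

```text
[ 0.43296566  0.32981962 -0.0051735 ]
[464.51296815 604.45854201]
[469.39445606 553.93182583]
```

View pics/s2.png

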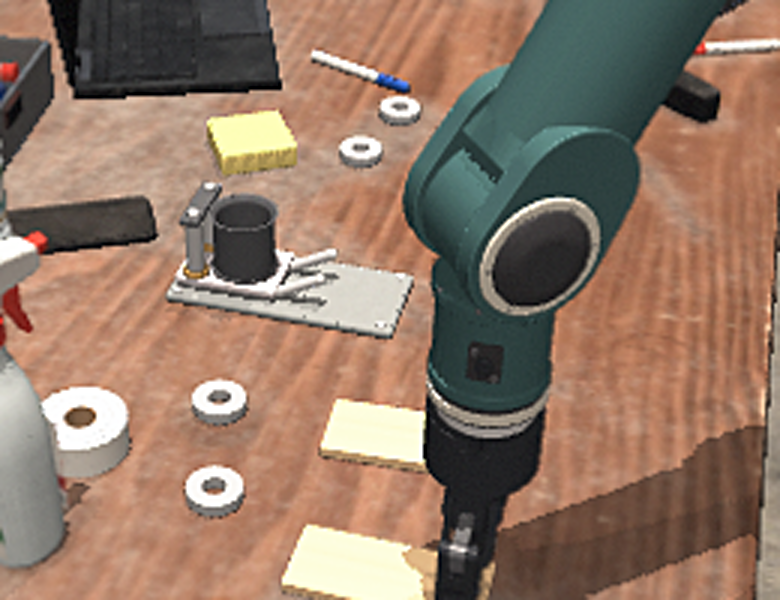

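The side view cuts off at the fingertip, so I'll crop the saved frame lower down.

```bash
python3 -c "
import cv2;im=cv2.imread('pics/s2_full.png')[290:390,300:420];cv2.imwrite('pics/s2c.png',cv2.resize(im,None,fx=5,fy=5,interpolation=2))"
```

```text
(no output)
```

View pics/s2c.png

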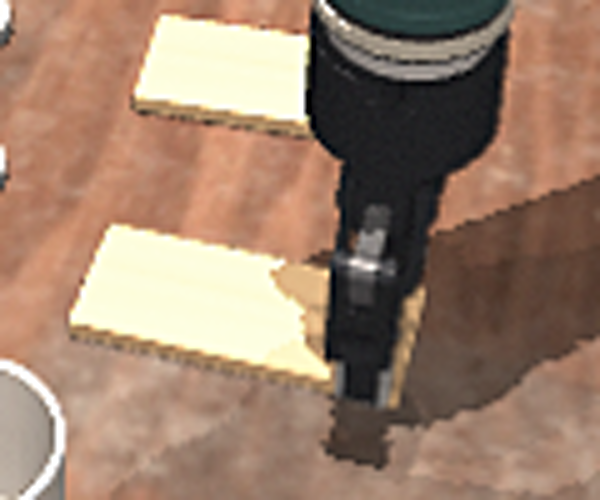

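The side crop shows the near finger's tip at about (362,405) in the crop, which is (372.4,371) in full-frame pixels. Its shadow lies below it, so it is still above the desk.

Run:
```python
from h import *
c,v=ray("side",[(372.4,371)]); v=v[0]
for y in(.363,.37,.378):
    print(y,c+v*((y-c[1])/v[1]))
```

```text
0.363 [0.43170668 0.363      0.00230368]
0.37 [0.43076294 0.37       0.01034152]
0.378 [0.42968439 0.378      0.01952761]
```

Emit:
{"api": "apply_moves", "payload": {"angular": [[0,0,0],[0,0,0]], "dp": [[0,0,-0.015],[0,0,-0.025]], "gripper": [0.78,0.78]}}

```text
time: 8.68
position: [0.4331, 0.3298, -0.0071]
tool_rot: [0.006, 3.142, 0.0]
ft_force: [-0.4, 0.2, 0.1]
grip_width: 0.0667
finger_force: 0.0
```

Emit:
{"api": "apply_moves", "payload": {"angular": [[0,0,0],[0,0,0]], "dp": [[0,0,-0.015],[0,0,-0.025]], "gripper": [0.78,0.78]}}

```text
time: 8.93
position: [0.433, 0.3298, -0.0091]
tool_rot: [-0.006, -3.142, 0.0]
ft_force: [0.3, -0.6, 0.5]
grip_width: 0.067
finger_force: 0.0
```

Emit:
{"api": "apply_moves", "payload": {"angular": [[0,0,0],[0,0,0]], "dp": [[0,0,-0.015],[0,0,-0.025]], "gripper": [0.78,0.78]}}

```text
time: 9.18
position: [0.433, 0.3298, -0.0111]
tool_rot: [-0.006, -3.142, 0.0]
ft_force: [-0.3, 0.8, 0.1]
grip_width: 0.0668
finger_force: 0.0
```

Emit:
{"api": "apply_moves", "payload": {"angular": [[0,0,0],[0,0,0]], "dp": [[0,0,-0.01],[0,0,-0.02]], "gripper": [0.78,0.78]}}

```text
time: 9.43
position: [0.4331, 0.3299, -0.0126]
tool_rot: [0.006, 3.142, 0.0]
ft_force: [0.7, 0.1, 0.4]
grip_width: 0.0667
finger_force: 0.0
```

Emit:
{"api": "apply_moves", "payload": {"angular": [[0,0,0],[0,0,0]], "dp": [[0,0,-0.01],[0,0,-0.02]], "gripper": [0.78,0.78]}}

```text
time: 9.68
position: [0.4331, 0.3298, -0.0143]
tool_rot: [0.006, 3.142, -0.0]
ft_force: [0.6, -0.2, -0.0]
grip_width: 0.0669
finger_force: 0.0
```

Emit:
{"api": "apply_moves", "payload": {"angular": [[0,0,0],[0,0,0]], "dp": [[0,0,-0.01],[0,0,-0.02]], "gripper": [0.78,0.78]}}

```text
time: 9.93
position: [0.4331, 0.3299, -0.0158]
tool_rot: [0.006, 3.142, 0.0]
ft_force: [-2.2, -1.6, 8.5]
grip_width: 0.0666
finger_force: 4.3
```

Contact came at TCP z of about -0.0155 with a 66 mm opening, so the tips sit about 15 mm behind the reported TCP. I'll raise 4.5 mm and grip.

Emit:
{"api": "apply_moves", "payload": {"angular": [[0,0,0],[0,0,0],[0,0,0],[0,0,0],[0,0,0]], "dp": [[0,0,0.055],[0,0,0.055],[0,0,0.055],[0,0,0.055],[0,0,0.055]], "gripper": [0.78,0.6,0.6,0.6,0.6], "newtons": 70}}

```text
time: 10.55
position: [0.4333, 0.33, -0.0102]
tool_rot: [0.007, 3.141, 0.001]
ft_force: [-3.3, -1.3, 9.7]
grip_width: 0.0576
finger_force: 73.5
```

Emit:
{"api": "apply_moves", "payload": {"angular": [[0,0,0],[0,0,0],[0,0,0]], "dp": [[0,0,0.1],[0,0,0.5],[0,0,1]], "gripper": [0.6,0.6,0.6]}}

```text
time: 10.92
position: [0.4323, 0.3293, 0.0689]
tool_rot: [-0.006, -3.14, 0.002]
ft_force: [1.0, -0.5, -0.4]
grip_width: 0.0574
finger_force: 75.0
```

Emit:
{"api": "apply_moves", "payload": {"angular": [[0,0,0.003],[0,0,0.0067]], "dp": [[0.073,-0.45,0],[0.147,-0.977,0]], "gripper": [0.6,0.6]}}

```text
time: 11.18
position: [0.4451, 0.2518, 0.0696]
tool_rot: [-0.031, 3.14, 0.002]
ft_force: [-0.7, -1.0, -1.2]
grip_width: 0.0573
finger_force: 75.0
```

Emit:
{"api": "apply_moves", "payload": {"angular": [[0,0,0],[0,0,0]], "dp": [[0.073,-0.49,0],[0.147,-0.977,0]], "gripper": [0.6,0.6]}}

```text
time: 11.42
position: [0.4566, 0.1722, 0.0689]
tool_rot: [-0.027, 3.141, 0.0]
ft_force: [0.2, -0.5, -0.4]
grip_width: 0.0576
finger_force: 75.0
```

Emit:
{"api": "apply_moves", "payload": {"angular": [[0,0,0],[0,0,0]], "dp": [[0.073,-0.49,0],[0.147,-0.977,0]], "gripper": [0.6,0.6]}}

```text
time: 11.68
position: [0.4684, 0.0941, 0.0689]
tool_rot: [-0.027, 3.141, 0.0]
ft_force: [0.1, -0.1, -0.9]
grip_width: 0.0577
finger_force: 75.0
```

Emit:
{"api": "apply_moves", "payload": {"angular": [[0,0,0],[0,0,0],[0,0,0],[0,0,0]], "dp": [[0.073,-0.6,0],[0.147,-0.977,0],[0.147,-0.977,0],[0.147,-0.977,0]], "gripper": [0.6,0.6,0.6,0.6]}}

```text
time: 12.18
position: [0.4799, 0.018, 0.0687]
tool_rot: [0.028, -3.141, -0.001]
ft_force: [0.4, -0.0, -0.4]
grip_width: 0.0572
finger_force: 77.3
```

```bash
cat > wp.py <<'E'
from h import *
from scipy.spatial.transform import Rotation as R
import sys
# panels and tool in the wrist frame: segment panels at height z (mm)
o=get_obs(); i=optics.camera_info("wrist"); f=sys.argv[1]; zs=[float(a)/1000 for a in sys.argv[2:]]
shot("wrist",f,None,1)
RR=R.from_rotvec(o["tool_rot"]).as_matrix(); x=RR[:,0]
print(round(o["time"],2),o["position"].round(4),"yaw",round(np.degrees(np.arctan2(x[1],x[0])),2),"ft",o["ft_force"].round(1),"w",round(o["grip_width"],4),round(float(o["finger_force"]),1))
im=cv2.imread(f"pics/{f}_full.png");hsv=cv2.cvtColor(im,cv2.COLOR_BGR2HSV)
m=((hsv[...,0]>16)&(hsv[...,0]<40)&(hsv[...,2]>90)&(hsv[...,1]>60)).astype(np.uint8)
for c in cv2.findContours(m,0,1)[0]:
    if cv2.contourArea(c)<1500: continue
    for z in zs:
        w=px2w("wrist",c[:,0,:],z,i)[:,:2]; q=cv2.minAreaRect((w*1000).astype(np.float32)); print("z",z,np.round(q[0],1),np.round(q[1],1),round(q[2],1),c[:,0].min(0),c[:,0].max(0))
E
python3 wp.py w4 90 80
```

```text
12.18 [0.4799 0.018  0.0687] yaw -178.99 ft [ 0.4 -0.  -0.4] w 0.0572 77.3
z 0.09 [496.4  19.1] [64.2 59.4] 0.7 [243 283] [395 421]
z 0.08 [503.   19.2] [69.1 63.9] 0.7 [243 283] [395 421]
z 0.09 [488.  -95.2] [23.6 67.3] 78.2 [  0 249] [ 60 399]
z 0.08 [ 493.9 -103.7] [25.4 72.4] 78.2 [  0 249] [ 60 399]
z 0.09 [469.3 121.3] [88.  38.3] 3.6 [528 185] [639 395]
z 0.08 [473.8 129.2] [94.7 41.2] 3.6 [528 185] [639 395]
```

View pics/w4.png

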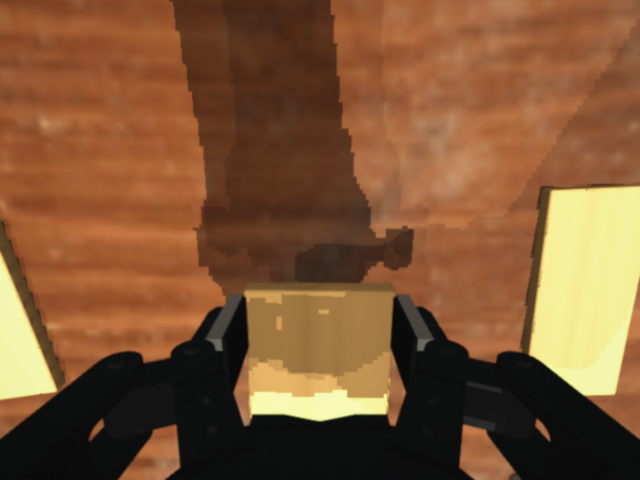

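The panel is held squarely, with its near edge at row 283 and columns 245–395. Next I'll lower it in front of the press and slide it in.

Emit:
{"api": "apply_moves", "payload": {"angular": [[0,0,0],[0,0,0],[0,0,0]], "dp": [[0,-0.01,-0.45],[0,-0.01,-0.84],[0,-0.01,-0.84]], "gripper": [0.6,0.6,0.6]}}

```text
time: 12.6
position: [0.4784, 0.0177, -0.0001]
tool_rot: [0.031, -3.137, -0.0]
ft_force: [-0.5, -0.4, 0.0]
grip_width: 0.0574
finger_force: 77.3
```

Emit:
{"api": "apply_moves", "payload": {"angular": [[0,0,0],[0,0,0],[0,0,0]], "dp": [[0.2,0,0],[0.37,0.005,-0.025],[0.37,0.005,-0.025]], "gripper": [0.6,0.6,0.6]}}

```text
time: 12.98
position: [0.5118, 0.017, 0.0002]
tool_rot: [-0.027, 3.139, 0.0]
ft_force: [-0.2, 0.3, -1.3]
grip_width: 0.0575
finger_force: 77.3
```

Emit:
{"api": "apply_moves", "payload": {"angular": [[0,0,0],[0,0,0],[0,0,0],[0,0,0],[0,0,0]], "dp": [[0.15,0,0],[0.3,0.005,0],[0.45,0.005,0],[0.6,0.01,0],[0.75,0.01,0]], "gripper": [0.6,0.6,0.6,0.6,0.6]}}

```text
time: 13.6
position: [0.5708, 0.0177, -0.0006]
tool_rot: [-0.027, 3.141, 0.0]
ft_force: [-2.4, 0.4, -1.7]
grip_width: 0.0574
finger_force: 77.3
```

Emit:
{"api": "apply_moves", "payload": {"angular": [[0,0,0],[0,0,0],[0,0,0]], "dp": [[0.12,0,0],[0.24,0.005,0],[0.31,0.005,0]], "gripper": [0.6,0.6,0.6]}}

```text
time: 13.98
position: [0.5952, 0.0181, -0.0006]
tool_rot: [-0.027, 3.141, 0.0]
ft_force: [-1.5, -0.3, -2.3]
grip_width: 0.0573
finger_force: 77.2
```

Emit:
{"api": "apply_moves", "payload": {"angular": [[0,0,0],[0,0,0]], "dp": [[0.03,0,0],[0.05,0,0]], "gripper": [0.6,0.6]}}

```text
time: 14.22
position: [0.5983, 0.0181, -0.0007]
tool_rot: [0.027, -3.141, -0.0]
ft_force: [-2.9, -0.4, -1.6]
grip_width: 0.0578
finger_force: 77.2
```

Emit:
{"api": "apply_moves", "payload": {"angular": [[0,0,0],[0,0,0]], "dp": [[0.02,0,0],[0.03,0,0]], "gripper": [0.6,0.6]}}

```text
time: 14.48
position: [0.6008, 0.018, -0.0006]
tool_rot: [0.027, -3.141, -0.0]
ft_force: [-1.7, -0.4, -1.4]
grip_width: 0.0575
finger_force: 77.2
```

Emit:
{"api": "apply_moves", "payload": {"angular": [[0,0,0],[0,0,0]], "dp": [[0.01,0,0],[0.02,0,0]], "gripper": [0.6,0.6]}}

```text
time: 14.72
position: [0.6025, 0.018, -0.0006]
tool_rot: [-0.027, 3.141, 0.0]
ft_force: [-2.1, 0.1, -1.5]
grip_width: 0.0573
finger_force: 77.2
```

Emit:
{"api": "apply_moves", "payload": {"angular": [[0,0,0],[0,0,0]], "dp": [[0.01,0,0],[0.02,0,0]], "gripper": [0.6,0.6]}}

```text
time: 14.98
position: [0.6028, 0.018, -0.001]
tool_rot: [0.027, -3.139, 0.0]
ft_force: [-5.5, -0.2, -1.4]
grip_width: 0.0575
finger_force: 77.2
```

Emit:
{"api": "apply_moves", "payload": {"angular": [[0,0,0],[0,0,0]], "dp": [[0.01,0,0],[0.02,0,0]], "gripper": [0.6,0.6]}}

```text
time: 15.22
position: [0.6028, 0.018, -0.0015]
tool_rot: [0.027, -3.136, 0.0]
ft_force: [-9.4, -0.4, -1.1]
grip_width: 0.0576
finger_force: 77.3
```

Emit:
{"api": "apply_moves", "payload": {"angular": [[0,0,0],[0,0,0]], "dp": [[0.01,0,0],[0.02,0,0]], "gripper": [0.6,0.6]}}

```text
time: 15.48
position: [0.6028, 0.0179, -0.002]
tool_rot: [0.027, -3.132, 0.0]
ft_force: [-11.2, -0.7, -0.5]
grip_width: 0.0573
finger_force: 77.4
```

The panel butted at TCP x = 0.6028. I'll ease off, release, and go to the second panel.

Emit:
{"api": "apply_moves", "payload": {"angular": [[0,0,0],[0,0,0],[0,0,0],[0,0,0]], "dp": [[-0.04,0,0],[-0.04,0,0.01],[-0.04,0,0.01],[-0.04,0,0.01]], "gripper": [0.6,1,1,1]}}

```text
time: 15.98
position: [0.6053, 0.0181, 0.0008]
tool_rot: [-0.027, 3.139, 0.0]
ft_force: [-0.4, 0.4, -0.4]
grip_width: 0.0855
finger_force: 0.0
```

Emit:
{"api": "apply_moves", "payload": {"angular": [[0,0,0],[0,0,0]], "dp": [[0,0,0.5],[0,0,1]], "gripper": [1,1]}}

```text
time: 16.23
position: [0.6042, 0.018, 0.0809]
tool_rot: [0.027, -3.141, 0.0]
ft_force: [1.7, -0.1, -0.1]
grip_width: 0.0854
finger_force: 0.0
```

Emit:
{"api": "apply_moves", "payload": {"angular": [[0,0,0.0064],[0,0,0.0128]], "dp": [[-0.32,0.34,0],[-0.65,0.68,0]], "gripper": [1,1]}}

```text
time: 16.48
position: [0.5526, 0.0729, 0.0812]
tool_rot: [-0.089, 3.137, 0.001]
ft_force: [-0.1, 0.6, -0.6]
grip_width: 0.085
finger_force: 0.0
```

Emit:
{"api": "apply_moves", "payload": {"angular": [[0,0,0],[0,0,0]], "dp": [[-0.32,0.34,0],[-0.65,0.68,0]], "gripper": [1,1]}}

```text
time: 16.73
position: [0.4999, 0.1278, 0.0806]
tool_rot: [-0.09, 3.139, 0.001]
ft_force: [0.2, -0.2, -0.0]
grip_width: 0.0852
finger_force: 0.0
```

Emit:
{"api": "apply_moves", "payload": {"angular": [[0,0,0],[0,0,0],[0,0,0],[0,0,0]], "dp": [[-0.32,0.34,0],[-0.64,0.68,0],[-0.64,0.68,0],[-0.64,0.68,0]], "gripper": [1,1,1,1]}}

```text
time: 17.23
position: [0.4498, 0.181, 0.0806]
tool_rot: [-0.089, 3.139, 0.0]
ft_force: [0.3, 0.5, -0.3]
grip_width: 0.0853
finger_force: 0.0
```

```bash
python3 wp.py w5 10
python3 - <<'E'
from h import *
shot("top","t5",(290,165,100,130),4)
E
```

```text
17.23 [0.4498 0.181  0.0806] yaw -176.74 ft [ 0.3  0.5 -0.3] w 0.0853 0.0
z 0.01 [505.4 184.6] [141.9  60.8] 3.4 [271 227] [364 415]
```

View pics/t5.png

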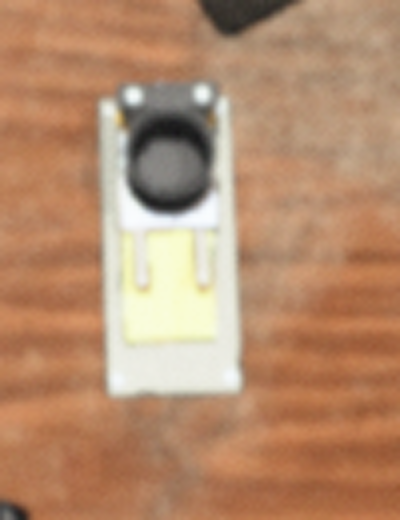

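The top crop shows the first panel squarely under the lip, between the bed edges (columns 123–216). Now I'll pick up panel two.

Emit:
{"api": "apply_moves", "payload": {"angular": [[0,0,0],[0,0,0],[0,0,0]], "dp": [[-0.02,0,-0.5],[-0.02,0,-1],[-0.02,0,-1]], "gripper": [1,1,1]}}

```text
time: 17.7
position: [0.4458, 0.1793, -0.002]
tool_rot: [0.087, -3.135, 0.004]
ft_force: [0.2, -0.7, 0.3]
grip_width: 0.0853
finger_force: 0.0
```

Emit:
{"api": "apply_moves", "payload": {"angular": [[0,0,0],[0,0,0],[0,0,0],[0,0,0],[0,0,0]], "dp": [[0,0,-0.1],[0,0,-0.1],[0,0,-0.1],[0,0,-0.1],[0,0,-0.1]], "gripper": [1,0.6,0.6,0.6,0.6]}}

```text
time: 18.32
position: [0.4482, 0.1814, -0.0059]
tool_rot: [-0.089, 3.138, 0.001]
ft_force: [-1.7, -1.6, 11.5]
grip_width: 0.0564
finger_force: 71.8
```

Emit:
{"api": "apply_moves", "payload": {"angular": [[0,0,0],[0,0,0],[0,0,0],[0,0,0],[0,0,0],[0,0,0],[0,0,0]], "dp": [[0,0,0],[0,0,0],[0,0,-0.045],[0,0,-0.045],[0,0,-0.045],[0,0,-0.045],[0,0,-0.045]], "gripper": [0.8,0.8,0.8,0.6,0.6,0.6,0.6]}}

```text
time: 19.2
position: [0.4471, 0.1811, -0.0112]
tool_rot: [0.09, -3.14, 0.0]
ft_force: [-2.1, 0.1, 6.5]
grip_width: 0.0577
finger_force: 74.5
```

Emit:
{"api": "apply_moves", "payload": {"angular": [[0,0,0],[0,0,0],[0,0,0]], "dp": [[0,0,0.1],[0,0,0.5],[0,0,1]], "gripper": [0.6,0.6,0.6]}}

```text
time: 19.58
position: [0.4465, 0.1808, 0.0689]
tool_rot: [0.09, -3.138, 0.002]
ft_force: [-0.3, 1.0, -0.0]
grip_width: 0.0578
finger_force: 75.0
```

Emit:
{"api": "apply_moves", "payload": {"angular": [[0,0,-0.006],[0,0,-0.0128]], "dp": [[0.06,-0.34,0],[0.13,-0.68,0]], "gripper": [0.6,0.6]}}

```text
time: 19.82
position: [0.458, 0.1266, 0.0695]
tool_rot: [-0.028, 3.14, 0.001]
ft_force: [0.3, 0.4, -1.6]
grip_width: 0.058
finger_force: 75.0
```

Emit:
{"api": "apply_moves", "payload": {"angular": [[0,0,0],[0,0,0]], "dp": [[0.06,-0.34,0],[0.13,-0.68,0]], "gripper": [0.6,0.6]}}

```text
time: 20.08
position: [0.468, 0.0716, 0.0688]
tool_rot: [-0.027, 3.141, 0.0]
ft_force: [0.9, -0.7, -1.7]
grip_width: 0.0577
finger_force: 75.0
```

Emit:
{"api": "apply_moves", "payload": {"angular": [[0,0,0],[0,0,0],[0,0,0],[0,0,0]], "dp": [[0.06,-0.34,0],[0.13,-0.68,0],[0.13,-0.68,0],[0.13,-0.68,0]], "gripper": [0.6,0.6,0.6,0.6]}}

```text
time: 20.58
position: [0.4782, 0.0187, 0.0686]
tool_rot: [0.027, -3.141, -0.001]
ft_force: [0.0, -0.5, -0.5]
grip_width: 0.0576
finger_force: 75.0
```

Emit:
{"api": "apply_moves", "payload": {"angular": [[0,0,0],[0,0,0],[0,0,0],[0,0,0]], "dp": [[0,0,-0.35],[0,0,-0.73],[0,0,-0.73],[0,0,-0.73]], "gripper": [0.6,0.6,0.6,0.6]}}

```text
time: 21.08
position: [0.4788, 0.0188, 0.0108]
tool_rot: [-0.029, 3.141, 0.001]
ft_force: [-0.2, 0.0, -1.4]
grip_width: 0.0579
finger_force: 75.2
```

```bash
python3 wp.py w6 32
```

```text
21.07 [0.4788 0.0188 0.0108] yaw -178.96 ft [-0.2  0.  -1.4] w 0.0579 75.2
z 0.032 [496.   19.7] [63.1 60.4] 1.0 [243 286] [395 421]
```

Emit:
{"api": "apply_moves", "payload": {"angular": [[0,0,0],[0,0,0],[0,0,0]], "dp": [[0.2,-0.005,0],[0.37,-0.01,-0.03],[0.37,-0.01,-0.03]], "gripper": [0.6,0.6,0.6]}}

```text
time: 21.5
position: [0.5099, 0.0171, 0.008]
tool_rot: [-0.026, 3.14, 0.0]
ft_force: [-0.7, 0.4, -0.6]
grip_width: 0.0573
finger_force: 75.2
```

Emit:
{"api": "apply_moves", "payload": {"angular": [[0,0,0],[0,0,0],[0,0,0],[0,0,0],[0,0,0]], "dp": [[0.15,0,0],[0.3,0,0],[0.45,0,0],[0.6,0,0],[0.75,0,0]], "gripper": [0.6,0.6,0.6,0.6,0.6]}}

```text
time: 22.12
position: [0.5692, 0.0172, 0.0078]
tool_rot: [-0.027, 3.141, 0.0]
ft_force: [-1.1, -0.7, -1.9]
grip_width: 0.0574
finger_force: 75.2
```

Emit:
{"api": "apply_moves", "payload": {"angular": [[0,0,0],[0,0,0],[0,0,0],[0,0,0]], "dp": [[0.12,0,0],[0.24,0,0],[0.33,0,0],[0.36,0,0]], "gripper": [0.6,0.6,0.6,0.6]}}

```text
time: 22.62
position: [0.5974, 0.0172, 0.0077]
tool_rot: [-0.027, 3.141, 0.0]
ft_force: [-1.1, 0.2, -3.1]
grip_width: 0.0578
finger_force: 75.2
```

Emit:
{"api": "apply_moves", "payload": {"angular": [[0,0,0],[0,0,0]], "dp": [[0.02,0,0],[0.04,0,0]], "gripper": [0.6,0.6]}}

```text
time: 22.88
position: [0.5998, 0.0172, 0.0077]
tool_rot: [0.027, -3.141, -0.0]
ft_force: [-1.8, -0.1, -2.0]
grip_width: 0.0582
finger_force: 75.2
```

Emit:
{"api": "apply_moves", "payload": {"angular": [[0,0,0],[0,0,0]], "dp": [[0.015,0,0],[0.03,0,0]], "gripper": [0.6,0.6]}}

```text
time: 23.12
position: [0.6019, 0.0172, 0.0077]
tool_rot: [0.027, -3.14, -0.0]
ft_force: [-3.9, 0.3, -2.1]
grip_width: 0.0578
finger_force: 75.2
```

Emit:
{"api": "apply_moves", "payload": {"angular": [[0,0,0],[0,0,0]], "dp": [[0.01,0.01,0],[0.02,0.01,0]], "gripper": [0.6,0.6]}}

```text
time: 23.38
position: [0.6019, 0.0174, 0.0071]
tool_rot: [0.026, -3.137, 0.001]
ft_force: [-7.3, -0.6, -0.6]
grip_width: 0.0576
finger_force: 75.2
```

Emit:
{"api": "apply_moves", "payload": {"angular": [[0,0,0],[0,0,0]], "dp": [[0.01,0,0],[0.02,0,0]], "gripper": [0.6,0.6]}}

```text
time: 23.62
position: [0.6019, 0.0174, 0.0069]
tool_rot: [0.026, -3.133, 0.001]
ft_force: [-10.4, -1.1, 2.9]
grip_width: 0.0574
finger_force: 75.6
```

Emit:
{"api": "apply_moves", "payload": {"angular": [[0,0,0],[0,0,0]], "dp": [[0.01,0,0],[0.015,0,0]], "gripper": [0.6,0.6]}}

```text
time: 23.88
position: [0.6018, 0.0174, 0.0069]
tool_rot: [0.026, -3.131, 0.001]
ft_force: [-13.6, -1.5, 5.7]
grip_width: 0.0575
finger_force: 75.9
```

Emit:
{"api": "apply_moves", "payload": {"angular": [[0,0,0],[0,0,0],[0,0,0],[0,0,0]], "dp": [[-0.05,0,0.01],[-0.05,0,0.02],[-0.05,0,0.02],[-0.05,0,0.02]], "gripper": [0.6,1,1,1]}}

```text
time: 24.38
position: [0.6039, 0.0182, 0.0099]
tool_rot: [-0.027, 3.14, 0.0]
ft_force: [-0.2, -0.4, 0.3]
grip_width: 0.0853
finger_force: 0.0
```

Emit:
{"api": "apply_moves", "payload": {"angular": [[0,0,0],[0,0,0]], "dp": [[0,0,0.5],[0,0,1]], "gripper": [1,1]}}

```text
time: 24.62
position: [0.6029, 0.0181, 0.09]
tool_rot: [0.027, -3.141, 0.0]
ft_force: [0.1, 0.5, 0.3]
grip_width: 0.0855
finger_force: 0.0
```

Emit:
{"api": "apply_moves", "payload": {"angular": [[0,0,0.023],[0,0,0.046]], "dp": [[-0.3,-0.46,0],[-0.6,-0.93,0]], "gripper": [1,1]}}

```text
time: 24.88
position: [0.5553, -0.0567, 0.0903]
tool_rot: [-0.26, 3.128, -0.001]
ft_force: [0.5, -0.2, -0.4]
grip_width: 0.0853
finger_force: 0.0
```

Emit:
{"api": "apply_moves", "payload": {"angular": [[0,0,0],[0,0,0]], "dp": [[-0.3,-0.46,0],[-0.6,-0.93,0]], "gripper": [1,1]}}

```text
time: 25.12
position: [0.5067, -0.1319, 0.0898]
tool_rot: [-0.254, 3.13, -0.001]
ft_force: [0.3, 0.4, 0.2]
grip_width: 0.0851
finger_force: 0.0
```

Emit:
{"api": "apply_moves", "payload": {"angular": [[0,0,0],[0,0,0],[0,0,0],[0,0,0]], "dp": [[-0.3,-0.46,0],[-0.6,-0.92,0],[-0.6,-0.92,0],[-0.6,-0.92,0]], "gripper": [1,1,1,1]}}

```text
time: 25.62
position: [0.4597, -0.204, 0.0897]
tool_rot: [-0.254, 3.13, 0.0]
ft_force: [0.4, -0.0, -0.1]
grip_width: 0.0853
finger_force: 0.0
```

```bash
python3 wp.py w7 10
python3 - <<'E'
from h import *
im=optics.read_camera("top"); cv2.imwrite("pics/t7_full.png",im); hsv=cv2.cvtColor(im,cv2.COLOR_BGR2HSV)
m=((hsv[...,0]>18)&(hsv[...,0]<40)&(hsv[...,2]>150)&(hsv[...,1]>30)).astype(np.uint8)
for c in cv2.findContours(m,0,1)[0]:
    if cv2.contourArea(c)<150: continue
    w=px2w("top",c[:,0,:],0.028 if c[:,0,0].mean()<380 else .01)[:,:2]; q=cv2.minAreaRect((w*1000).astype(np.float32)); print(np.round(q[0],1),np.round(q[1],1),round(q[2],1),(w.min(0)*1000).round(1),(w.max(0)*1000).round(1))
E
```

```text
25.62 [ 0.4597 -0.204   0.0897] yaw -170.73 ft [ 0.4 -0.  -0.1] w 0.0853 0.0
z 0.01 [ 513.5 -195.7] [141.9  60.9] 9.6 [272 222] [362 405]
z 0.01 [ 462.5 -334.8] [140.6  62.2] 9.4 [ 45 102] [176 317]
[ 233.6 -297. ] [183.4  77.9] 79.7 [ 178.8 -381.4] [ 271.7 -200.8]
[ 535.4 -192.1] [100.4  64.2] 10.0 [ 482.7 -226.7] [ 588.4 -154.9]
[626.2  19.7] [60.8 77.9] 88.8 [586.7 -11.5] [664.9  50.8]
[ 770.9 -205.1] [85.5 84.5] 31.5 [ 714.9 -257.7] [ 825.2 -149.5]
```

Emit:
{"api": "apply_moves", "payload": {"angular": [[0,0,0],[0,0,0],[0,0,0]], "dp": [[-0.043,-0.016,-0.5],[-0.043,-0.016,-1],[-0.043,-0.016,-1]], "gripper": [1,1,1]}}

```text
time: 26.1
position: [0.4539, -0.2037, 0.0071]
tool_rot: [0.256, -3.126, -0.005]
ft_force: [-0.0, 0.0, 0.9]
grip_width: 0.0852
finger_force: 0.0
```

Emit:
{"api": "apply_moves", "payload": {"angular": [[0,0,0],[0,0,0],[0,0,0],[0,0,0],[0,0,0],[0,0,0]], "dp": [[0,0,-0.2],[0,0,-0.26],[0,0,-0.26],[0,0,-0.26],[0,0,-0.26],[0,0,-0.26]], "gripper": [0.8,0.8,0.6,0.6,0.6,0.6]}}

```text
time: 26.85
position: [0.456, -0.2058, -0.0107]
tool_rot: [-0.253, 3.13, -0.001]
ft_force: [0.2, 1.1, 5.4]
grip_width: 0.0578
finger_force: 75.2
```

Emit:
{"api": "apply_moves", "payload": {"angular": [[0,0,0],[0,0,0],[0,0,0]], "dp": [[0,0,0.1],[0,0,0.5],[0,0,1]], "gripper": [0.6,0.6,0.6]}}

```text
time: 27.22
position: [0.4546, -0.2055, 0.069]
tool_rot: [0.253, -3.129, -0.001]
ft_force: [0.7, -0.4, -1.2]
grip_width: 0.0576
finger_force: 74.9
```

Emit:
{"api": "apply_moves", "payload": {"angular": [[0,0,-0.023],[0,0,-0.046]], "dp": [[0.05,0.46,0],[0.095,0.926,0]], "gripper": [0.6,0.6]}}

```text
time: 27.48
position: [0.4634, -0.1313, 0.0696]
tool_rot: [-0.02, 3.14, -0.0]
ft_force: [-0.0, 1.3, -0.6]
grip_width: 0.0575
finger_force: 75.0
```

Emit:
{"api": "apply_moves", "payload": {"angular": [[0,0,0],[0,0,0]], "dp": [[0.05,0.46,0],[0.095,0.926,0]], "gripper": [0.6,0.6]}}

```text
time: 27.72
position: [0.4706, -0.0564, 0.069]
tool_rot: [-0.026, 3.141, -0.0]
ft_force: [0.8, -0.1, -0.5]
grip_width: 0.0579
finger_force: 75.0
```

Emit:
{"api": "apply_moves", "payload": {"angular": [[0,0,0],[0,0,0],[0,0,0],[0,0,0]], "dp": [[0.05,0.46,0],[0.095,0.926,0],[0.095,0.926,0],[0.095,0.926,0]], "gripper": [0.6,0.6,0.6,0.6]}}

```text
time: 28.22
position: [0.4781, 0.0161, 0.0687]
tool_rot: [0.027, -3.141, 0.001]
ft_force: [-0.1, -0.3, -1.1]
grip_width: 0.0578
finger_force: 75.0
```

Emit:
{"api": "apply_moves", "payload": {"angular": [[0,0,0],[0,0,0],[0,0,0],[0,0,0]], "dp": [[0,0,-0.3],[0,0,-0.61],[0,0,-0.61],[0,0,-0.61]], "gripper": [0.6,0.6,0.6,0.6]}}

```text
time: 28.72
position: [0.4785, 0.0157, 0.0203]
tool_rot: [-0.024, 3.141, -0.0]
ft_force: [-0.9, 0.6, 0.1]
grip_width: 0.0573
finger_force: 75.2
```

```bash
python3 wp.py w8 42
```

```text
28.73 [0.4785 0.0157 0.0203] yaw -179.11 ft [-0.9  0.6  0.1] w 0.0573 75.2
z 0.042 [495.4  16.8] [62.9 60. ] 0.9 [243 286] [395 421]
```

Emit:
{"api": "apply_moves", "payload": {"angular": [[0,0,0],[0,0,0],[0,0,0]], "dp": [[0.2,0.005,0],[0.37,0.01,-0.03],[0.37,0.01,-0.03]], "gripper": [0.6,0.6,0.6]}}

```text
time: 29.15
position: [0.5097, 0.0175, 0.0176]
tool_rot: [-0.027, 3.14, 0.0]
ft_force: [0.0, -0.3, -0.2]
grip_width: 0.0575
finger_force: 75.2
```

Emit:
{"api": "apply_moves", "payload": {"angular": [[0,0,0],[0,0,0],[0,0,0],[0,0,0],[0,0,0]], "dp": [[0.15,0.003,0],[0.3,0.005,0],[0.45,0.008,0],[0.6,0.01,0],[0.75,0.012,0]], "gripper": [0.6,0.6,0.6,0.6,0.6]}}

```text
time: 29.78
position: [0.5652, 0.0184, 0.0173]
tool_rot: [0.027, -3.134, 0.0]
ft_force: [-9.3, -0.7, 10.3]
grip_width: 0.0574
finger_force: 76.3
```

Emit:
{"api": "apply_moves", "payload": {"angular": [[0,0,0],[0,0,0],[0,0,0],[0,0,0]], "dp": [[0.12,0.003,0],[0.24,0.005,0],[0.33,0.005,0],[0.36,0.005,0]], "gripper": [0.6,0.6,0.6,0.6]}}

```text
time: 30.28
position: [0.5946, 0.0188, 0.0173]
tool_rot: [0.027, -3.136, -0.0]
ft_force: [-9.1, 0.3, 10.4]
grip_width: 0.0576
finger_force: 76.3
```

Emit:
{"api": "apply_moves", "payload": {"angular": [[0,0,0],[0,0,0]], "dp": [[0.03,0,0],[0.06,0,0]], "gripper": [0.6,0.6]}}

```text
time: 30.52
position: [0.599, 0.0188, 0.0173]
tool_rot: [0.027, -3.136, -0.0]
ft_force: [-7.3, 0.8, 8.1]
grip_width: 0.0573
finger_force: 76.1
```

Emit:
{"api": "apply_moves", "payload": {"angular": [[0,0,0],[0,0,0]], "dp": [[0.015,0,0],[0.03,0,0]], "gripper": [0.6,0.6]}}

```text
time: 30.78
position: [0.6013, 0.0188, 0.0173]
tool_rot: [0.027, -3.135, -0.0]
ft_force: [-7.9, -0.1, 7.8]
grip_width: 0.0577
finger_force: 76.1
```

Emit:
{"api": "apply_moves", "payload": {"angular": [[0,0,0],[0,0,0]], "dp": [[0.01,-0.012,0],[0.02,-0.012,0]], "gripper": [0.6,0.6]}}

```text
time: 31.02
position: [0.6016, 0.0188, 0.0173]
tool_rot: [0.028, -3.133, -0.002]
ft_force: [-12.0, 1.3, 13.1]
grip_width: 0.0574
finger_force: 76.6
```

Emit:
{"api": "apply_moves", "payload": {"angular": [[0,0,0],[0,0,0]], "dp": [[0.01,0,0],[0.02,0,0]], "gripper": [0.6,0.6]}}

```text
time: 31.28
position: [0.6016, 0.0188, 0.0173]
tool_rot: [0.028, -3.129, -0.001]
ft_force: [-16.1, 1.8, 15.9]
grip_width: 0.0576
finger_force: 77.0
```

Emit:
{"api": "apply_moves", "payload": {"angular": [[0,0,0],[0,0,0]], "dp": [[0.01,0,0],[0.02,0,0]], "gripper": [0.6,0.6]}}

```text
time: 31.52
position: [0.6016, 0.0187, 0.0173]
tool_rot: [0.028, -3.126, -0.002]
ft_force: [-20.3, 1.1, 21.1]
grip_width: 0.0578
finger_force: 77.4
```

Emit:
{"api": "apply_moves", "payload": {"angular": [[0,0,0],[0,0,0],[0,0,0],[0,0,0]], "dp": [[-0.07,0,0.01],[-0.07,0,0.02],[-0.07,0,0.02],[-0.07,0,0.02]], "gripper": [0.6,1,1,1]}}

```text
time: 32.02
position: [0.6037, 0.0176, 0.0191]
tool_rot: [-0.026, 3.141, -0.0]
ft_force: [0.5, 0.1, 0.0]
grip_width: 0.0852
finger_force: 0.0
```

Emit:
{"api": "apply_moves", "payload": {"angular": [[0,0,0],[0,0,0]], "dp": [[0,0,0.5],[0,0,1]], "gripper": [1,1]}}

```text
time: 32.28
position: [0.6029, 0.0176, 0.0994]
tool_rot: [0.027, -3.141, 0.0]
ft_force: [0.6, -0.3, 0.5]
grip_width: 0.0854
finger_force: 0.0
```

Emit:
{"api": "apply_moves", "payload": {"angular": [[0,0,0.023],[0,0,0.0467]], "dp": [[-0.25,-0.45,0],[-0.49,-0.9,0]], "gripper": [1,1]}}

```text
time: 32.52
position: [0.5641, -0.0548, 0.0997]
tool_rot: [-0.263, 3.129, -0.001]
ft_force: [0.8, -1.0, -0.2]
grip_width: 0.0853
finger_force: 0.0
```

Emit:
{"api": "apply_moves", "payload": {"angular": [[0,0,0],[0,0,0]], "dp": [[-0.25,-0.45,0],[-0.49,-0.9,0]], "gripper": [1,1]}}

```text
time: 32.78
position: [0.5242, -0.1276, 0.0991]
tool_rot: [-0.257, 3.131, -0.0]
ft_force: [0.0, -0.3, -0.2]
grip_width: 0.0854
finger_force: 0.0
```

Emit:
{"api": "apply_moves", "payload": {"angular": [[0,0,0],[0,0,0]], "dp": [[-0.25,-0.45,0],[-0.49,-0.9,0]], "gripper": [1,1]}}

```text
time: 33.02
position: [0.485, -0.1996, 0.0992]
tool_rot: [-0.257, 3.13, -0.001]
ft_force: [0.7, 0.5, -0.3]
grip_width: 0.0854
finger_force: 0.0
```

Emit:
{"api": "apply_moves", "payload": {"angular": [[0,0,0],[0,0,0]], "dp": [[-0.25,-0.45,0],[-0.49,-0.9,0]], "gripper": [1,1]}}

```text
time: 33.28
position: [0.4458, -0.2716, 0.0992]
tool_rot: [-0.257, 3.131, -0.001]
ft_force: [0.2, 0.2, -0.6]
grip_width: 0.0857
finger_force: 0.0
```

Emit:
{"api": "apply_moves", "payload": {"angular": [[0,0,0],[0,0,0],[0,0,0],[0,0,0]], "dp": [[-0.25,-0.45,0],[-0.49,-0.92,0],[-0.49,-0.92,0],[-0.49,-0.92,0]], "gripper": [1,1,1,1]}}

```text
time: 33.78
position: [0.4074, -0.3434, 0.0989]
tool_rot: [-0.257, 3.131, 0.001]
ft_force: [-0.5, 0.6, 0.1]
grip_width: 0.0856
finger_force: 0.0
```

```bash
python3 wp.py w9 10
python3 - <<'E'
from h import *
im=optics.read_camera("top"); cv2.imwrite("pics/t9_full.png",im); hsv=cv2.cvtColor(im,cv2.COLOR_BGR2HSV)
m=((hsv[...,0]>18)&(hsv[...,0]<40)&(hsv[...,2]>150)&(hsv[...,1]>30)).astype(np.uint8)
for c in cv2.findContours(m,0,1)[0]:
    if cv2.contourArea(c)<150: continue
    w=px2w("top",c[:,0,:],0.038 if c[:,0,0].mean()<380 else .01)[:,:2]; q=cv2.minAreaRect((w*1000).astype(np.float32)); print(np.round(q[0],1),np.round(q[1],1),round(q[2],1),(w.min(0)*1000).round(1),(w.max(0)*1000).round(1))
E
```

```text
33.77 [ 0.4074 -0.3434  0.0989] yaw -170.62 ft [-0.5  0.6  0.1] w 0.0856 0.0
z 0.01 [ 462.7 -335.4] [141.6  61.3] 9.6 [273 221] [360 398]
[ 184.7 -458.8] [170.9  60.6] 69.4 [ 126.7 -530.1] [ 218.8 -368.1]
[ 478.9 -332.3] [111.1  64.9] 9.7 [ 419.9 -367.3] [ 537.2 -294.6]
[624.2  20.3] [65.  77.3] 88.8 [585.  -11.7] [663.5  52.4]
[ 770.9 -205.2] [85.3 84.6] 31.8 [ 714.9 -257.7] [ 825.2 -149.4]
```

Emit:
{"api": "apply_moves", "payload": {"angular": [[0,0,0],[0,0,0],[0,0,0]], "dp": [[-0.024,-0.02,-0.5],[-0.024,-0.02,-1],[-0.024,-0.02,-1]], "gripper": [1,1,1]}}

```text
time: 34.25
position: [0.4039, -0.3428, 0.0166]
tool_rot: [0.26, -3.126, -0.007]
ft_force: [-0.3, 0.1, 0.5]
grip_width: 0.0851
finger_force: 0.0
```

Emit:
{"api": "apply_moves", "payload": {"angular": [[0,0,0],[0,0,0],[0,0,0],[0,0,0],[0,0,0],[0,0,0]], "dp": [[0,0,-0.2],[0,0,-0.376],[0,0,-0.376],[0,0,-0.376],[0,0,-0.376],[0,0,-0.376]], "gripper": [0.8,0.8,0.6,0.6,0.6,0.6]}}

```text
time: 35.0
position: [0.4052, -0.3455, -0.0109]
tool_rot: [-0.257, 3.131, -0.0]
ft_force: [-0.0, 0.6, -0.5]
grip_width: 0.0577
finger_force: 74.6
```

Emit:
{"api": "apply_moves", "payload": {"angular": [[0,0,0],[0,0,0],[0,0,0]], "dp": [[0,0,0.1],[0,0,0.5],[0,0,1]], "gripper": [0.6,0.6,0.6]}}

```text
time: 35.38
position: [0.4046, -0.3451, 0.0696]
tool_rot: [0.257, -3.13, -0.002]
ft_force: [0.9, -0.3, 0.2]
grip_width: 0.058
finger_force: 74.9
```

Emit:
{"api": "apply_moves", "payload": {"angular": [[0,0,-0.023],[0,0,-0.0467]], "dp": [[0.09,0.45,0],[0.184,0.904,0]], "gripper": [0.6,0.6]}}

```text
time: 35.62
position: [0.4203, -0.2729, 0.0702]
tool_rot: [-0.021, 3.139, -0.001]
ft_force: [0.5, 0.9, -0.8]
grip_width: 0.0578
finger_force: 74.9
```

Emit:
{"api": "apply_moves", "payload": {"angular": [[0,0,0],[0,0,0]], "dp": [[0.09,0.45,0],[0.184,0.904,0]], "gripper": [0.6,0.6]}}

```text
time: 35.88
position: [0.4349, -0.1997, 0.0696]
tool_rot: [-0.026, 3.14, -0.0]
ft_force: [-0.6, 0.2, -1.6]
grip_width: 0.0581
finger_force: 74.9
```

Emit:
{"api": "apply_moves", "payload": {"angular": [[0,0,0],[0,0,0]], "dp": [[0.09,0.45,0],[0.184,0.904,0]], "gripper": [0.6,0.6]}}

```text
time: 36.12
position: [0.4497, -0.1274, 0.0696]
tool_rot: [-0.026, 3.14, -0.0]
ft_force: [0.9, -1.4, -0.1]
grip_width: 0.0578
finger_force: 74.9
```

Emit:
{"api": "apply_moves", "payload": {"angular": [[0,0,0],[0,0,0]], "dp": [[0.09,0.45,0],[0.184,0.904,0]], "gripper": [0.6,0.6]}}

```text
time: 36.38
position: [0.4643, -0.055, 0.0696]
tool_rot: [-0.027, 3.141, 0.0]
ft_force: [-0.2, 0.3, -0.9]
grip_width: 0.0572
finger_force: 74.9
```

Emit:
{"api": "apply_moves", "payload": {"angular": [[0,0,0],[0,0,0],[0,0,0],[0,0,0]], "dp": [[0.09,0.45,0],[0.184,0.904,0],[0.184,0.904,0],[0.184,0.904,0]], "gripper": [0.6,0.6,0.6,0.6]}}

```text
time: 36.88
position: [0.4786, 0.0157, 0.0692]
tool_rot: [-0.027, 3.141, -0.0]
ft_force: [0.5, 0.3, -0.3]
grip_width: 0.0578
finger_force: 74.9
```

```bash
python3 wp.py w10 91
```

```text
36.88 [0.4786 0.0157 0.0692] yaw -179.03 ft [ 0.5  0.3 -0.3] w 0.0578 74.9
z 0.091 [495.4  16.7] [62.8 60.4] 0.9 [243 286] [395 421]
```

Emit:
{"api": "apply_moves", "payload": {"angular": [[0,0,0],[0,0,0],[0,0,0]], "dp": [[0,0,-0.25],[0,0,-0.48],[0,0,-0.48]], "gripper": [0.6,0.6,0.6]}}

```text
time: 37.3
position: [0.4775, 0.0148, 0.0297]
tool_rot: [0.023, -3.139, 0.001]
ft_force: [1.0, 0.1, -0.4]
grip_width: 0.058
finger_force: 74.9
```

Emit:
{"api": "apply_moves", "payload": {"angular": [[0,0,0],[0,0,0],[0,0,0]], "dp": [[0.2,0.005,0],[0.37,0.005,-0.025],[0.37,0.005,-0.025]], "gripper": [0.6,0.6,0.6]}}

```text
time: 37.67
position: [0.5102, 0.0165, 0.0289]
tool_rot: [-0.026, 3.14, 0.0]
ft_force: [-1.1, -0.2, -0.6]
grip_width: 0.0581
finger_force: 74.9
```

Emit:
{"api": "apply_moves", "payload": {"angular": [[0,0,0],[0,0,0],[0,0,0],[0,0,0],[0,0,0]], "dp": [[0.15,0.003,0],[0.3,0.005,0],[0.45,0.008,0],[0.6,0.01,0],[0.75,0.01,0]], "gripper": [0.6,0.6,0.6,0.6,0.6]}}

```text
time: 38.3
position: [0.5694, 0.0174, 0.0285]
tool_rot: [-0.027, 3.141, 0.0]
ft_force: [-0.3, -0.2, -1.7]
grip_width: 0.0578
finger_force: 74.9
```

Emit:
{"api": "apply_moves", "payload": {"angular": [[0,0,0],[0,0,0],[0,0,0],[0,0,0]], "dp": [[0.12,0,0],[0.24,0,0],[0.33,0,0],[0.36,0,0]], "gripper": [0.6,0.6,0.6,0.6]}}

```text
time: 38.8
position: [0.5976, 0.0174, 0.0285]
tool_rot: [-0.027, 3.141, 0.0]
ft_force: [-0.4, 0.3, -2.1]
grip_width: 0.0579
finger_force: 75.0
```

Emit:
{"api": "apply_moves", "payload": {"angular": [[0,0,0],[0,0,0]], "dp": [[0.02,0,0],[0.05,0,0]], "gripper": [0.6,0.6]}}

```text
time: 39.05
position: [0.6009, 0.0174, 0.0285]
tool_rot: [0.027, -3.141, -0.0]
ft_force: [-1.0, 0.0, -2.3]
grip_width: 0.0577
finger_force: 75.0
```

Emit:
{"api": "apply_moves", "payload": {"angular": [[0,0,0],[0,0,0]], "dp": [[0.015,0,0],[0.03,0,0]], "gripper": [0.6,0.6]}}

```text
time: 39.3
position: [0.6022, 0.0174, 0.0281]
tool_rot: [0.027, -3.139, -0.0]
ft_force: [-5.8, -0.7, -1.8]
grip_width: 0.0578
finger_force: 75.0
```

Emit:
{"api": "apply_moves", "payload": {"angular": [[0,0,0],[0,0,0]], "dp": [[0.015,0,0],[0.03,0,0]], "gripper": [0.6,0.6]}}

```text
time: 39.55
position: [0.6022, 0.0174, 0.0274]
tool_rot: [0.027, -3.134, 0.0]
ft_force: [-9.9, 0.5, -0.7]
grip_width: 0.0575
finger_force: 75.1
```

Emit:
{"api": "apply_moves", "payload": {"angular": [[0,0,0],[0,0,0]], "dp": [[0.01,0,0],[0.02,0,0]], "gripper": [0.6,0.6]}}

```text
time: 39.8
position: [0.6022, 0.0173, 0.0269]
tool_rot: [0.027, -3.13, 0.0]
ft_force: [-13.8, -0.2, 0.3]
grip_width: 0.0577
finger_force: 75.2
```

Emit:
{"api": "apply_moves", "payload": {"angular": [[0,0,0],[0,0,0],[0,0,0],[0,0,0]], "dp": [[-0.05,0,0.01],[-0.05,0,0.01],[-0.05,0,0.01],[-0.05,0,0.01]], "gripper": [0.6,1,1,1]}}

```text
time: 40.3
position: [0.6046, 0.0174, 0.0299]
tool_rot: [-0.027, 3.139, 0.0]
ft_force: [-0.2, -0.5, 0.7]
grip_width: 0.0849
finger_force: 0.0
```

Emit:
{"api": "apply_moves", "payload": {"angular": [[0,0,0],[0,0,0]], "dp": [[0,0,0.5],[0,0,1]], "gripper": [1,1]}}

```text
time: 40.55
position: [0.6036, 0.0173, 0.11]
tool_rot: [0.027, -3.141, 0.0]
ft_force: [1.0, -0.1, -0.0]
grip_width: 0.0851
finger_force: 0.0
```

Emit:
{"api": "apply_moves", "payload": {"angular": [[0,0,0],[0,0,0],[0,0,0],[0,0,0]], "dp": [[-0.4,0,0.5],[-0.9,0,0.8],[-0.9,0,0.8],[-0.9,0,0.8]], "gripper": [1,1,1,1]}}

```text
time: 41.05
position: [0.5324, 0.0174, 0.1736]
tool_rot: [-0.027, 3.14, 0.0]
ft_force: [-0.1, -0.7, 0.2]
grip_width: 0.0854
finger_force: 0.0
```

```bash
python3 wp.py w11 48
python3 - <<'E'
from h import *
shot("side","s11")
for n,f in(("wrist","w11"),):
    im=cv2.imread(f"pics/{f}_full.png")
a=cv2.imread("pics/w11_full.png")[170:480,150:490]; b=cv2.imread("pics/s11_full.png")[200:290,260:370]
a=cv2.resize(a,(440,400)); b=cv2.resize(b,None,fx=3.2,fy=400/90,interpolation=2)
b=cv2.resize(cv2.imread("pics/s11_full.png")[205:285,270:360],(450,400),interpolation=2)
cv2.imwrite("pics/c11.png",np.hstack([cv2.resize(a,(350,400)),b]))
E
```

```text
41.05 [0.5324 0.0174 0.1736] yaw -179.02 ft [-0.1 -0.7  0.2] w 0.0854 0.0
z 0.048 [621.6  18.8] [93.1 61.1] 0.9 [282 280] [354 378]
```

View pics/c11.png

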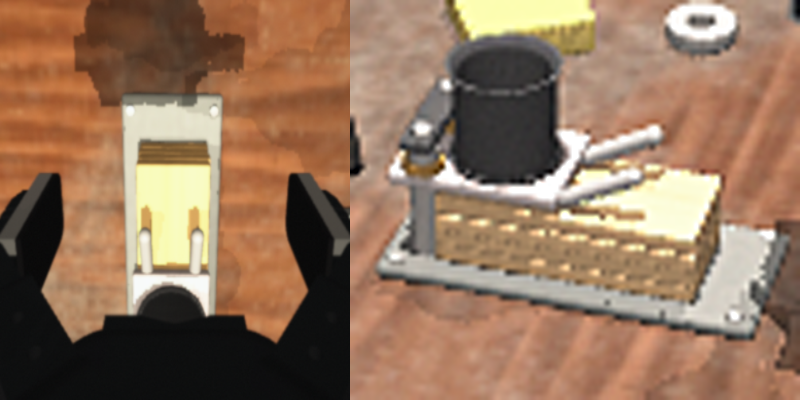

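All four panels lie as one squared pile (side view), flush at the near face (wrist view), with the arm level on top. Next come the rings.

Emit:
{"api": "apply_moves", "payload": {"angular": [[0,0,0],[0,0,0]], "dp": [[0.28,0.35,-0.1],[0.557,0.703,-0.223]], "gripper": [1,1]}}

```text
time: 41.4
position: [0.5773, 0.0739, 0.1544]
tool_rot: [0.025, -3.141, 0.0]
ft_force: [0.1, 0.7, 0.1]
grip_width: 0.085
finger_force: 0.0
```

Emit:
{"api": "apply_moves", "payload": {"angular": [[0,0,0],[0,0,0]], "dp": [[0.28,0.35,-0.1],[0.557,0.703,-0.223]], "gripper": [1,1]}}

```text
time: 41.65
position: [0.6218, 0.1307, 0.136]
tool_rot: [0.026, -3.14, 0.001]
ft_force: [-0.2, -0.1, -0.1]
grip_width: 0.0854
finger_force: 0.0
```

Emit:
{"api": "apply_moves", "payload": {"angular": [[0,0,0],[0,0,0],[0,0,0],[0,0,0]], "dp": [[0.28,0.35,-0.1],[0.557,0.703,-0.223],[0.557,0.703,-0.223],[0.557,0.703,-0.223]], "gripper": [1,1,1,1]}}

```text
time: 42.15
position: [0.6649, 0.1852, 0.1184]
tool_rot: [0.026, -3.14, 0.002]
ft_force: [0.1, -0.5, -0.6]
grip_width: 0.085
finger_force: 0.0
```

```bash
cat > ring.py <<'E'
from h import *
from scipy.spatial.transform import Rotation as R
import sys
f=sys.argv[1]
o=get_obs(); x=R.from_rotvec(o["tool_rot"]).as_matrix()[:,0]
print(round(o["time"],2),o["position"].round(4),"yaw",round(np.degrees(np.arctan2(x[1],x[0])),2))
def find(cam):
    i=optics.camera_info(cam); im=optics.read_camera(cam); cv2.imwrite(f"pics/{f}_{cam}.png",im); hsv=cv2.cvtColor(im,cv2.COLOR_BGR2HSV)
    m=((hsv[...,1]<60)&(hsv[...,2]>130)).astype(np.uint8)
    for c in cv2.findContours(m,0,1)[0]:
        if cv2.contourArea(c)<100: continue
        w=(px2w(cam,c[:,0,:],0.012,i)[:,:2]*1000).astype(np.float32); (cx,cy),rad=cv2.minEnclosingCircle(w)
        if 17<rad<29 and 400<cx<850 and abs(cy)<450: print(cam,round(cx,1),round(cy,1),"r",round(rad,1))
for cam in sys.argv[2:]: find(cam)
E
python3 ring.py r1 wrist top
```

```text
42.15 [0.6649 0.1852 0.1184] yaw -179.05
wrist 703.0 281.0 r 21.9
wrist 665.9 185.7 r 21.2
top 638.2 -319.0 r 24.3
top 657.1 -224.9 r 24.9
```

Emit:
{"api": "apply_moves", "payload": {"angular": [[0,0,0],[0,0,0]], "dp": [[0.012,0.006,-0.5],[0.012,0.006,-1]], "gripper": [1,1]}}

```text
time: 42.5
position: [0.6669, 0.1856, 0.0403]
tool_rot: [-0.025, 3.139, 0.001]
ft_force: [0.7, 0.5, -0.7]
grip_width: 0.0852
finger_force: 0.0
```

Emit:
{"api": "apply_moves", "payload": {"angular": [[0,0,0],[0,0,0],[0,0,0],[0,0,0],[0,0,0],[0,0,0],[0,0,0],[0,0,0]], "dp": [[0,0,-0.3],[0,0,-0.555],[0,0,-0.555],[0,0,-0.555],[0,0,-0.555],[0,0,-0.555],[0,0,-0.555],[0,0,-0.555]], "gripper": [0.8,0.6,0.6,0.35,0.35,0.35,0.35,0.35], "newtons": 50}}

```text
time: 43.5
position: [0.6667, 0.1868, -0.0038]
tool_rot: [-0.027, 3.14, 0.001]
ft_force: [0.6, -0.0, 3.9]
grip_width: 0.0413
finger_force: 51.1
```

Run:
```python
from h import *
t=np.linspace(0,2*np.pi,90)
for cam,f in(("top","r1_top"),("side","s11_full")):
    g=cv2.cvtColor(cv2.imread(f"pics/{f}.png"),cv2.COLOR_BGR2GRAY).astype(np.float32); i=optics.camera_info(cam)
    def m(x,y,r):
        p=w2px(cam,np.c_[x+r*np.cos(t),y+r*np.sin(t),0*t+.117],i).astype(np.float32)
        return cv2.remap(g,p[:,:1],p[:,1:],1)[:,0]
    res=[]
    for x in np.arange(.685,.716,.001):
        for y in np.arange(.004,.034,.001):
            d=m(x,y,.034)-m(x,y,.0285); res.append((np.clip(d,0,60).mean(),x,y))
    res.sort(reverse=True); print(cam,[tuple(np.round(r,4)) for r in res[:6]])
```

```text
top [(np.float64(55.7764), np.float64(0.693), np.float64(0.017)), (np.float64(55.6222), np.float64(0.693), np.float64(0.018)), (np.float64(55.3851), np.float64(0.692), np.float64(0.017)), (np.float64(55.3431), np.float64(0.692), np.float64(0.018)), (np.float64(55.2009), np.float64(0.694), np.float64(0.017)), (np.float64(55.1163), np.float64(0.694), np.float64(0.018))]
side [(np.float64(30.4315), np.float64(0.697), np.float64(0.021)), (np.float64(30.2948), np.float64(0.696), np.float64(0.021)), (np.float64(30.0918), np.float64(0.697), np.float64(0.02)), (np.float64(30.0543), np.float64(0.697), np.float64(0.022)), (np.float64(29.9741), np.float64(0.696), np.float64(0.022)), (np.float64(29.916), np.float64(0.696), np.float64(0.02))]
```

Emit:
{"api": "apply_moves", "payload": {"angular": [[0,0,0],[0,0,0],[0,0,0]], "dp": [[0,0,0.1],[0,0,0.6],[0,0,1]], "gripper": [0.35,0.35,0.35]}}

```text
time: 43.88
position: [0.6661, 0.1865, 0.0765]
tool_rot: [0.027, -3.141, 0.0]
ft_force: [-0.5, 0.0, -0.5]
grip_width: 0.0409
finger_force: 50.8
```

Emit:
{"api": "apply_moves", "payload": {"angular": [[0,0,0],[0,0,0],[0,0,0]], "dp": [[0,0,0.5],[0,0,1],[0,0,1]], "gripper": [0.35,0.35,0.35]}}

```text
time: 44.25
position: [0.6684, 0.1872, 0.1597]
tool_rot: [-0.027, 3.134, 0.004]
ft_force: [0.5, 1.0, -2.6]
grip_width: 0.0409
finger_force: 50.8
```

Emit:
{"api": "apply_moves", "payload": {"angular": [[0,0,0],[0,0,0]], "dp": [[0.15,-0.35,0],[0.305,-0.698,0]], "gripper": [0.35,0.35]}}

```text
time: 44.5
position: [0.6897, 0.1304, 0.154]
tool_rot: [0.029, -3.139, 0.001]
ft_force: [-0.2, 0.2, -0.5]
grip_width: 0.0407
finger_force: 50.8
```

Emit:
{"api": "apply_moves", "payload": {"angular": [[0,0,0],[0,0,0]], "dp": [[0.15,-0.35,0],[0.305,-0.698,0]], "gripper": [0.35,0.35]}}

```text
time: 44.75
position: [0.7142, 0.0739, 0.1537]
tool_rot: [0.027, -3.139, 0.001]
ft_force: [-0.5, 0.0, -1.4]
grip_width: 0.0408
finger_force: 50.8
```

Emit:
{"api": "apply_moves", "payload": {"angular": [[0,0,0],[0,0,0],[0,0,0],[0,0,0]], "dp": [[0.15,-0.35,0],[0.305,-0.698,0],[0.305,-0.698,0],[0.305,-0.698,0]], "gripper": [0.35,0.35,0.35,0.35]}}

```text
time: 45.25
position: [0.7384, 0.02, 0.1541]
tool_rot: [0.027, -3.139, -0.001]
ft_force: [-0.3, 0.3, -0.7]
grip_width: 0.0407
finger_force: 50.8
```

Run:
```python
from h import *
o=get_obs();print(o["position"]); i=optics.camera_info("wrist"); shot("wrist","w13",None,1.25)
im=cv2.imread("pics/w13_full.png"); g=cv2.cvtColor(im,cv2.COLOR_BGR2GRAY).astype(np.float32)
t=np.linspace(0,2*np.pi,90)
def m(x,y,r):
    p=w2px("wrist",np.c_[x+r*np.cos(t),y+r*np.sin(t),0*t+.117],i).astype(np.float32)
    return cv2.remap(g,p[:,:1],p[:,1:],1)[:,0]
res=sorted([(np.clip(m(x,y,.034)-m(x,y,.029),0,60).mean(),x,y) for x in np.arange(.685,.716,.001) for y in np.arange(.004,.034,.001)],reverse=True)
print([tuple(np.round(r,4)) for r in res[:6]])
p=w2px("wrist",[[res[0][1],res[0][2],.117]],i); print(p*1.25)
im=cv2.imread("pics/w13.png")
for r in (.028,.031):
    q=w2px("wrist",np.c_[res[0][1]+r*np.cos(t),res[0][2]+r*np.sin(t),0*t+.117],i)*1.25
    cv2.polylines(im,[q.astype(np.int32)],True,(0,0,255),1)
cv2.imwrite("pics/w13.png",im)
```

```text
[0.73843403 0.02003069 0.15409284]
[(np.float64(38.6838), np.float64(0.703), np.float64(0.021)), (np.float64(38.3364), np.float64(0.703), np.float64(0.02)), (np.float64(38.1417), np.float64(0.702), np.float64(0.021)), (np.float64(37.8172), np.float64(0.702), np.float64(0.02)), (np.float64(37.3869), np.float64(0.704), np.float64(0.02)), (np.float64(37.1291), np.float64(0.702), np.float64(0.018))]
[[400.29780181 256.51991445]]
```

View pics/w13.png

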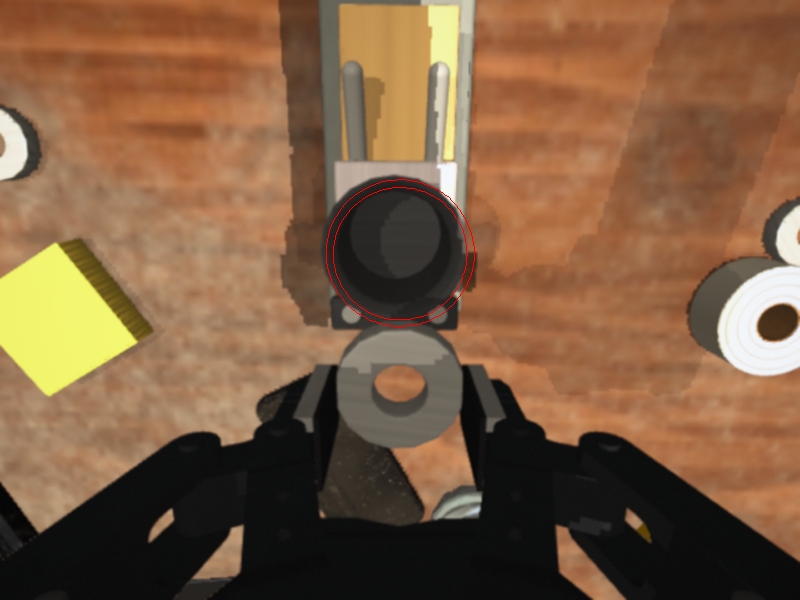

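The rim spans about columns 322–472 and rows 177–322, giving a tube centre near (0.7005, 0.0195). The held ring is centred at about (400,388). The knocked ring now sits next to the label roll.

Run:
```python
from h import *
o=get_obs();print(o["position"]); 
for z in(.165,.170): print(px2w("wrist",[(320,310.4)],z), px2w("wrist",[(320,264),(320,357)],z))
print(px2w("wrist",[(317.6,200)],.117))
```

```text
[0.7385346  0.02086946 0.15444349]
[[0.73991806 0.02218593 0.165     ]] [[0.71894498 0.02176317 0.165     ]
 [0.76261232 0.02264314 0.165     ]]
[[0.73741997 0.02211621 0.17      ]] [[0.71718318 0.0217083  0.17      ]
 [0.7593175  0.02255737 0.17      ]]
[[0.70044096 0.02031972 0.117     ]]
```

Emit:
{"api": "apply_moves", "payload": {"angular": [[0,0,0],[0,0,0],[0,0,0]], "dp": [[-0.3,-0.015,0],[-0.487,-0.024,0],[-0.487,-0.024,0]], "gripper": [0.35,0.35,0.35]}}

```text
time: 45.68
position: [0.6995, 0.0189, 0.1555]
tool_rot: [0.03, -3.141, -0.001]
ft_force: [0.2, 1.5, -0.2]
grip_width: 0.0409
finger_force: 50.8
```

Emit:
{"api": "apply_moves", "payload": {"angular": [[0,0,0],[0,0,0],[0,0,0],[0,0,0]], "dp": [[0,0,-0.3],[0,0,-0.5],[0,0,-0.54],[0,0,-0.54]], "gripper": [0.35,0.35,0.35,0.35]}}

```text
time: 46.18
position: [0.7007, 0.0173, 0.1121]
tool_rot: [-0.027, 3.141, 0.0]
ft_force: [-0.3, 0.1, -0.4]
grip_width: 0.0411
finger_force: 50.8
```

Emit:
{"api": "apply_moves", "payload": {"angular": [[0,0,0],[0,0,0],[0,0,0],[0,0,0],[0,0,0],[0,0,0]], "dp": [[-0.012,0.02,0],[-0.012,0.02,0],[-0.012,0.02,0],[-0.012,0.02,0],[-0.012,0.02,0],[-0.012,0.02,0]], "gripper": [0.35,0.35,1,1,1,1]}}

```text
time: 46.92
position: [0.6995, 0.0187, 0.1122]
tool_rot: [-0.027, 3.141, 0.0]
ft_force: [0.6, 0.2, -0.2]
grip_width: 0.0854
finger_force: 0.0
```

Emit:
{"api": "apply_moves", "payload": {"angular": [[0,0,0],[0,0,0],[0,0,0],[0,0,0]], "dp": [[0,0,0.5],[0.3,0,0.7],[0.5,0,0.7],[0.5,0,0.7]], "gripper": [1,1,1,1]}}

```text
time: 47.42
position: [0.7399, 0.0187, 0.1679]
tool_rot: [-0.027, 3.141, -0.0]
ft_force: [-1.0, 0.3, -0.6]
grip_width: 0.0858
finger_force: 0.0
```

```bash
python3 ring.py r2 wrist top
cat > tube.py <<'E'
from h import *
import sys
# brightness / circle fit of the topmost weight seen in the tube
o=get_obs(); i=optics.camera_info("wrist"); im=optics.read_camera("wrist"); cv2.imwrite(f"pics/{sys.argv[1]}.png",im)
g=cv2.cvtColor(im,cv2.COLOR_BGR2GRAY); n=int(sys.argv[2]); z=.060+.012*n
m=(cv2.GaussianBlur(g,(3,3),0)>int(sys.argv[3])).astype(np.uint8)
c0=w2px("wrist",[[.7005,.0203,z]],i)[0]; k=np.zeros_like(m)
q=w2px("wrist",np.c_[.7005+.024*np.cos(np.linspace(0,6.28,60)),.0203+.024*np.sin(np.linspace(0,6.28,60)),np.full(60,z)],i)
cv2.fillPoly(k,[q.astype(np.int32)],1); print(o["position"],"pred",c0,"gray in tube",np.percentile(g[k>0],[5,25,50,75,95]))
for c in cv2.findContours(m&k,0,1)[0]:
    if cv2.contourArea(c)<200: continue
    w=px2w("wrist",c[:,0,:],z,i)[:,:2]*1000; (cx,cy),r=cv2.minEnclosingCircle(w.astype(np.float32)); e=cv2.fitEllipse(w.astype(np.float32)); print("blob",round(cx,1),round(cy,1),"r",round(r,1),"ell",np.round(e[0],1),np.round(e[1],1))
E
python3 tube.py tb1 1 90
```

```text
47.42 [0.7399 0.0187 0.1679] yaw -179.03
wrist 707.1 22.1 r 25.3
wrist 658.0 -224.5 r 21.6
top 637.9 -319.0 r 24.4
top 657.3 -225.3 r 24.8
[0.7385845  0.01868648 0.1674494 ] pred [321.02737253 185.84849968] gray in tube [ 28.  53. 105. 138. 143.]
blob 699.1 19.7 r 21.3 ell [699.2  19.8] [41.2 41.7]
```

Emit:
{"api": "apply_moves", "payload": {"angular": [[0,0,0],[0,0,0]], "dp": [[-0.1,-0.38,0],[-0.25,-0.76,-0.1]], "gripper": [1,1]}}

```text
time: 47.82
position: [0.7191, -0.0423, 0.1605]
tool_rot: [-0.029, 3.141, -0.0]
ft_force: [0.3, 0.2, -0.2]
grip_width: 0.0856
finger_force: 0.0
```

Emit:
{"api": "apply_moves", "payload": {"angular": [[0,0,0],[0,0,0]], "dp": [[-0.1,-0.38,0],[-0.25,-0.76,-0.15]], "gripper": [1,1]}}

```text
time: 48.08
position: [0.6992, -0.1038, 0.1489]
tool_rot: [-0.027, 3.14, -0.0]
ft_force: [0.9, 0.4, -0.8]
grip_width: 0.0855
finger_force: 0.0
```

Emit:
{"api": "apply_moves", "payload": {"angular": [[0,0,0],[0,0,0]], "dp": [[-0.1,-0.38,0],[-0.25,-0.76,-0.15]], "gripper": [1,1]}}

```text
time: 48.32
position: [0.6792, -0.1645, 0.1368]
tool_rot: [-0.027, 3.14, -0.0]
ft_force: [0.4, 0.2, 0.9]
grip_width: 0.0854
finger_force: 0.0
```

Emit:
{"api": "apply_moves", "payload": {"angular": [[0,0,0],[0,0,0],[0,0,0],[0,0,0]], "dp": [[-0.1,-0.38,0],[-0.25,-0.76,-0.15],[-0.25,-0.76,-0.15],[-0.25,-0.76,-0.15]], "gripper": [1,1,1,1]}}

```text
time: 48.82
position: [0.6595, -0.2233, 0.1243]
tool_rot: [-0.028, 3.141, 0.002]
ft_force: [0.5, 1.0, 1.4]
grip_width: 0.0855
finger_force: 0.0
```

```bash
python3 ring.py r3 wrist
```

```text
48.83 [ 0.6595 -0.2233  0.1243] yaw -178.99
wrist 747.7 33.9 r 17.8
wrist 657.6 -225.2 r 21.3
wrist 639.4 -319.8 r 21.8
```

Emit:
{"api": "apply_moves", "payload": {"angular": [[0,0,0],[0,0,0]], "dp": [[-0.022,-0.012,-0.5],[-0.022,-0.012,-1]], "gripper": [1,1]}}

```text
time: 49.12
position: [0.659, -0.2236, 0.0444]
tool_rot: [-0.031, 3.139, 0.0]
ft_force: [0.3, -0.3, -1.1]
grip_width: 0.0852
finger_force: 0.0
```

Emit:
{"api": "apply_moves", "payload": {"angular": [[0,0,0],[0,0,0],[0,0,0],[0,0,0],[0,0,0],[0,0,0],[0,0,0],[0,0,0]], "dp": [[0,0,-0.3],[0,0,-0.62],[0,0,-0.62],[0,0,-0.62],[0,0,-0.62],[0,0,-0.62],[0,0,-0.62],[0,0,-0.62]], "gripper": [0.8,0.7,0.7,0.35,0.35,0.35,0.35,0.35]}}

```text
time: 50.12
position: [0.659, -0.2255, -0.0037]
tool_rot: [-0.027, 3.139, -0.001]
ft_force: [-0.2, 0.9, 6.5]
grip_width: 0.0408
finger_force: 51.3
```

Emit:
{"api": "apply_moves", "payload": {"angular": [[0,0,0],[0,0,0],[0,0,0]], "dp": [[0,0,0.1],[0,0,0.6],[0,0,1]], "gripper": [0.35,0.35,0.35]}}

```text
time: 50.5
position: [0.6574, -0.2256, 0.0757]
tool_rot: [0.026, -3.141, 0.0]
ft_force: [-0.3, 0.1, -0.5]
grip_width: 0.0408
finger_force: 50.8
```

Emit:
{"api": "apply_moves", "payload": {"angular": [[0,0,0],[0,0,0],[0,0,0],[0,0,0]], "dp": [[0,0,0.5],[0,0,1],[0,0,1],[0,0,1]], "gripper": [0.35,0.35,0.35,0.35]}}

```text
time: 51.0
position: [0.6568, -0.2253, 0.1539]
tool_rot: [0.027, -3.14, -0.001]
ft_force: [-0.9, 0.0, -2.3]
grip_width: 0.0407
finger_force: 50.8
```

Emit:
{"api": "apply_moves", "payload": {"angular": [[0,0,0],[0,0,0]], "dp": [[0.065,0.38,0],[0.13,0.764,0]], "gripper": [0.35,0.35]}}

```text
time: 51.25
position: [0.6667, -0.1638, 0.1522]
tool_rot: [0.025, -3.138, -0.001]
ft_force: [1.0, 1.3, -1.1]
grip_width: 0.041
finger_force: 50.8
```

Emit:
{"api": "apply_moves", "payload": {"angular": [[0,0,0],[0,0,0]], "dp": [[0.065,0.38,0],[0.13,0.764,0]], "gripper": [0.35,0.35]}}

```text
time: 51.5
position: [0.6772, -0.1021, 0.1522]
tool_rot: [0.027, -3.137, -0.001]
ft_force: [0.9, -0.0, -1.2]
grip_width: 0.041
finger_force: 50.8
```

Emit:
{"api": "apply_moves", "payload": {"angular": [[0,0,0],[0,0,0]], "dp": [[0.065,0.38,0],[0.13,0.764,0]], "gripper": [0.35,0.35]}}

```text
time: 51.75
position: [0.6876, -0.0411, 0.1522]
tool_rot: [0.027, -3.137, 0.0]
ft_force: [0.9, 0.2, -0.9]
grip_width: 0.0412
finger_force: 50.8
```

Emit:
{"api": "apply_moves", "payload": {"angular": [[0,0,0],[0,0,0],[0,0,0],[0,0,0],[0,0,0],[0,0,0]], "dp": [[0.065,0.38,0],[0.13,0.764,0],[0.13,0.764,0],[0.13,0.764,0],[0.13,0.764,-0.2],[0.13,0.764,-0.2]], "gripper": [0.35,0.35,0.35,0.35,0.35,0.35]}}

```text
time: 52.5
position: [0.6976, 0.0177, 0.136]
tool_rot: [0.024, -3.137, 0.001]
ft_force: [-0.3, -0.9, -1.4]
grip_width: 0.0408
finger_force: 50.8
```

```bash
cat > held.py <<'E'
from h import *
import sys
# held ring: centre of its top face (16 mm above TCP) in the wrist picture
o=get_obs(); i=optics.camera_info("wrist"); im=optics.read_camera("wrist"); cv2.imwrite(f"pics/{sys.argv[1]}.png",im)
g=cv2.cvtColor(im,cv2.COLOR_BGR2GRAY).astype(np.float32); P=o["position"]; t=np.linspace(0,2*np.pi,90)
def m(x,y,r):
    p=w2px("wrist",np.c_[x+r*np.cos(t),y+r*np.sin(t),0*t+P[2]+.016],i).astype(np.float32); return cv2.remap(g,p[:,:1],p[:,1:],1)[:,0]
# hole edge: bright ring outside r=9 mm
res=sorted([((m(P[0]+a,P[1]+b,.0145)-m(P[0]+a,P[1]+b,.0065)).mean()+(m(P[0]+a,P[1]+b,.020)-m(P[0]+a,P[1]+b,.024)).mean(),a,b) for a in np.arange(-.008,.009,.001) for b in np.arange(-.006,.007,.001)],reverse=True)
print(P.round(4),[tuple(np.round(r,4)) for r in res[:4]],m(P[0]+res[0][1],P[1]+res[0][2],.0145).mean(),o["grip_width"],o["finger_force"])
E
python3 held.py h2
```

```text
[0.6976 0.0177 0.136 ] [(np.float64(129.4295), np.float64(-0.002), np.float64(0.001)), (np.float64(129.1732), np.float64(-0.001), np.float64(0.001)), (np.float64(126.8373), np.float64(0.001), np.float64(0.001)), (np.float64(126.6252), np.float64(0.0), np.float64(0.001))] 128.4382 0.04081951705337721 50.813689827919006
```

Emit:
{"api": "apply_moves", "payload": {"angular": [[0,0,0],[0,0,0],[0,0,0],[0,0,0],[0,0,0],[0,0,0],[0,0,0],[0,0,0]], "dp": [[0.045,0.016,0],[0.045,0.016,-0.2],[0.045,0.016,-0.3],[0.045,0.016,-0.3],[0.045,0.016,-0.3],[0.045,0.016,-0.3],[0.045,0.016,-0.3],[0.045,0.016,-0.3]], "gripper": [0.35,0.35,0.35,0.35,1,1,1,1]}}

```text
time: 53.55
position: [0.703, 0.0203, 0.1149]
tool_rot: [-0.027, 3.141, 0.0]
ft_force: [-1.0, -1.0, 1.0]
grip_width: 0.0853
finger_force: 0.0
```

Emit:
{"api": "apply_moves", "payload": {"angular": [[0,0,0],[0,0,0],[0,0,0],[0,0,0]], "dp": [[0,0,0.5],[0.3,0,0.7],[0.5,0,0.7],[0.5,0,0.7]], "gripper": [1,1,1,1]}}

```text
time: 54.05
position: [0.7433, 0.0203, 0.1705]
tool_rot: [-0.027, 3.141, -0.0]
ft_force: [1.1, 0.2, -0.4]
grip_width: 0.0856
finger_force: 0.0
```

```bash
python3 tube.py tb2 2 90
```

```text
[0.74333275 0.02028764 0.1704541 ] pred [318.77486104 179.92115508] gray in tube [ 28.  65. 126. 141. 146.]
blob 700.1 19.6 r 22.4 ell [700.2  20.3] [41.4 44.1]
```

Emit:
{"api": "apply_moves", "payload": {"angular": [[0,0,0],[0,0,0]], "dp": [[-0.1,-0.42,0],[-0.26,-0.85,-0.11]], "gripper": [1,1]}}

```text
time: 54.35
position: [0.7215, -0.0477, 0.1619]
tool_rot: [-0.029, 3.141, 0.0]
ft_force: [-0.5, -0.1, 0.3]
grip_width: 0.0854
finger_force: 0.0
```

Emit:
{"api": "apply_moves", "payload": {"angular": [[0,0,0],[0,0,0]], "dp": [[-0.13,-0.42,-0.06],[-0.26,-0.85,-0.12]], "gripper": [1,1]}}

```text
time: 54.6
position: [0.6997, -0.1164, 0.1516]
tool_rot: [0.027, -3.14, -0.0]
ft_force: [-0.5, -0.5, 0.4]
grip_width: 0.0857
finger_force: 0.0
```

Emit:
{"api": "apply_moves", "payload": {"angular": [[0,0,0],[0,0,0]], "dp": [[-0.13,-0.42,-0.06],[-0.26,-0.85,-0.12]], "gripper": [1,1]}}

```text
time: 54.85
position: [0.679, -0.1843, 0.1421]
tool_rot: [0.027, -3.14, -0.001]
ft_force: [0.1, -1.0, 0.3]
grip_width: 0.0856
finger_force: 0.0
```

Emit:
{"api": "apply_moves", "payload": {"angular": [[0,0,0],[0,0,0]], "dp": [[-0.13,-0.42,-0.06],[-0.26,-0.85,-0.12]], "gripper": [1,1]}}

```text
time: 55.1
position: [0.6583, -0.2522, 0.1325]
tool_rot: [0.027, -3.14, -0.001]
ft_force: [0.3, -0.1, -0.4]
grip_width: 0.0855
finger_force: 0.0
```

Emit:
{"api": "apply_moves", "payload": {"angular": [[0,0,0],[0,0,0],[0,0,0],[0,0,0],[0,0,0]], "dp": [[-0.13,-0.42,-0.06],[-0.26,-0.85,-0.12],[-0.26,-0.85,-0.12],[-0.26,-0.85,-0.12],[-0.26,-0.85,-0.12]], "gripper": [1,1,1,1,1]}}

```text
time: 55.72
position: [0.6396, -0.3175, 0.1235]
tool_rot: [-0.031, 3.141, 0.002]
ft_force: [-1.1, -0.2, 1.0]
grip_width: 0.0852
finger_force: 0.0
```

```bash
python3 ring.py r4 wrist top
```

```text
55.73 [ 0.6396 -0.3175  0.1235] yaw -178.88
wrist 639.3 -319.9 r 21.4
top 639.3 -320.9 r 21.3
```

Emit:
{"api": "apply_moves", "payload": {"angular": [[0,0,0],[0,0,0]], "dp": [[-0.005,-0.02,-0.5],[-0.005,-0.02,-1]], "gripper": [1,1]}}

```text
time: 56.08
position: [0.6394, -0.3207, 0.0434]
tool_rot: [-0.028, 3.14, -0.001]
ft_force: [0.7, 0.2, 0.8]
grip_width: 0.0857
finger_force: 0.0
```

Emit:
{"api": "apply_moves", "payload": {"angular": [[0,0,0],[0,0,0],[0,0,0],[0,0,0],[0,0,0],[0,0,0],[0,0,0],[0,0,0]], "dp": [[0,0,-0.3],[0,0,-0.61],[0,0,-0.61],[0,0,-0.61],[0,0,-0.61],[0,0,-0.61],[0,0,-0.61],[0,0,-0.61]], "gripper": [0.8,0.7,0.7,0.35,0.35,0.35,0.35,0.35]}}

```text
time: 57.08
position: [0.6395, -0.3218, -0.0039]
tool_rot: [-0.027, 3.139, -0.002]
ft_force: [-0.6, 0.7, 6.6]
grip_width: 0.0414
finger_force: 51.2
```

Emit:
{"api": "apply_moves", "payload": {"angular": [[0,0,0],[0,0,0],[0,0,0]], "dp": [[0,0,0.1],[0,0,0.6],[0,0,1]], "gripper": [0.35,0.35,0.35]}}

```text
time: 57.45
position: [0.6383, -0.3211, 0.0755]
tool_rot: [0.027, -3.141, -0.0]
ft_force: [-0.2, -0.8, 0.5]
grip_width: 0.0409
finger_force: 50.8
```

Emit:
{"api": "apply_moves", "payload": {"angular": [[0,0,0],[0,0,0],[0,0,0],[0,0,0]], "dp": [[0,0,0.5],[0,0,1],[0,0,1],[0,0,1]], "gripper": [0.35,0.35,0.35,0.35]}}

```text
time: 57.95
position: [0.6377, -0.3208, 0.1537]
tool_rot: [0.027, -3.14, -0.001]
ft_force: [0.2, 0.2, -2.0]
grip_width: 0.0411
finger_force: 50.8
```

Emit:
{"api": "apply_moves", "payload": {"angular": [[0,0,0],[0,0,0]], "dp": [[0.075,0.42,0],[0.155,0.85,0]], "gripper": [0.35,0.35]}}

```text
time: 58.2
position: [0.6494, -0.2525, 0.1521]
tool_rot: [0.024, -3.138, -0.002]
ft_force: [0.2, 0.9, -1.1]
grip_width: 0.0407
finger_force: 50.8
```

Emit:
{"api": "apply_moves", "payload": {"angular": [[0,0,0],[0,0,0]], "dp": [[0.075,0.42,0],[0.155,0.85,0]], "gripper": [0.35,0.35]}}

```text
time: 58.45
position: [0.662, -0.1838, 0.1521]
tool_rot: [0.027, -3.137, -0.001]
ft_force: [0.7, 0.3, -0.8]
grip_width: 0.0414
finger_force: 50.8
```

Emit:
{"api": "apply_moves", "payload": {"angular": [[0,0,0],[0,0,0]], "dp": [[0.075,0.42,0],[0.155,0.85,0]], "gripper": [0.35,0.35]}}

```text
time: 58.7
position: [0.6744, -0.116, 0.1522]
tool_rot: [0.027, -3.137, -0.001]
ft_force: [0.9, -0.6, -0.9]
grip_width: 0.0413
finger_force: 50.8
```

Emit:
{"api": "apply_moves", "payload": {"angular": [[0,0,0],[0,0,0]], "dp": [[0.075,0.42,0],[0.155,0.85,0]], "gripper": [0.35,0.35]}}

```text
time: 58.95
position: [0.6868, -0.0481, 0.1522]
tool_rot: [0.027, -3.137, -0.0]
ft_force: [1.5, 0.2, -0.4]
grip_width: 0.0411
finger_force: 50.8
```

Emit:
{"api": "apply_moves", "payload": {"angular": [[0,0,0],[0,0,0],[0,0,0],[0,0,0],[0,0,0],[0,0,0],[0,0,0]], "dp": [[0.075,0.42,0],[0.155,0.85,0],[0.155,0.85,0],[0.155,0.85,0],[0.155,0.85,-0.2],[0.155,0.85,-0.2],[0.155,0.85,-0.2]], "gripper": [0.35,0.35,0.35,0.35,0.35,0.35,0.35]}}

```text
time: 59.82
position: [0.7003, 0.018, 0.1381]
tool_rot: [0.025, -3.141, 0.0]
ft_force: [0.2, -0.1, -0.7]
grip_width: 0.0406
finger_force: 50.8
```

```bash
python3 held.py h3
```

```text
[0.7003 0.018  0.1381] [(np.float64(132.7777), np.float64(0.0), np.float64(0.001)), (np.float64(129.2834), np.float64(0.001), np.float64(0.001)), (np.float64(126.6051), np.float64(0.002), np.float64(0.001)), (np.float64(125.5051), np.float64(-0.001), np.float64(0.001))] 124.46981 0.040644817914281865 50.81781506538391
```

Emit:
{"api": "apply_moves", "payload": {"angular": [[0,0,0],[0,0,0],[0,0,0],[0,0,0],[0,0,0],[0,0,0],[0,0,0],[0,0,0]], "dp": [[0,0.01,0],[0,0.01,-0.2],[0,0.01,-0.34],[0,0.01,-0.34],[0,0.01,-0.34],[0,0.01,-0.34],[0,0.01,-0.34],[0,0.01,-0.34]], "gripper": [0.35,0.35,0.35,0.35,1,1,1,1]}}

```text
time: 60.88
position: [0.7007, 0.0196, 0.1117]
tool_rot: [-0.027, 3.141, 0.0]
ft_force: [-0.3, 0.3, 0.1]
grip_width: 0.0851
finger_force: 0.0
```

Emit:
{"api": "apply_moves", "payload": {"angular": [[0,0,0],[0,0,0],[0,0,0],[0,0,0]], "dp": [[0,0,0.5],[0.3,0,0.7],[0.5,0,0.7],[0.5,0,0.7]], "gripper": [1,1,1,1]}}

```text
time: 61.38
position: [0.741, 0.0195, 0.1673]
tool_rot: [-0.027, 3.141, -0.0]
ft_force: [-1.1, -0.5, 0.3]
grip_width: 0.0852
finger_force: 0.0
```

```bash
python3 tube.py tb3 3 90; python3 ring.py r5 wrist
```

```text
[0.74096035 0.01949705 0.16729346] pred [319.99709055 186.7402906 ] gray in tube [ 27.  67. 134. 141. 147.]
blob 699.5 18.3 r 22.0 ell [699.6  18.2] [41.7 43. ]
61.42 [0.74   0.0195 0.1669] yaw -179.03
wrist 710.9 17.2 r 28.9
```

Run:
```python
from h import *
print("bottle base, side/top px", px2w("side",[(282/1.25,425/1.25)],.0), px2w("top",[(262/1.25,245/1.25)],.03))
print("roll top", px2w("top",[(301/1.25,240/1.25)],.03), px2w("side",[(312/1.25,372/1.25)],.03))
im=optics.read_camera("side"); cv2.imwrite("pics/s14_full.png",im)
t=optics.read_camera("top"); cv2.imwrite("pics/t14_full.png",t)
a=cv2.resize(im[240:360,190:330],(420,360),interpolation=2); b=cv2.resize(t[150:250,165:270],(378,360),interpolation=2)
cv2.imwrite("pics/c14.png",np.hstack([a,b]))
```

```text
bottle base, side/top px [[0.75508777 0.36634262 0.        ]] [[0.73976804 0.34179592 0.03      ]]
roll top [[0.7491074  0.25882141 0.03      ]] [[0.74462573 0.25297119 0.03      ]]
```

View pics/c14.png

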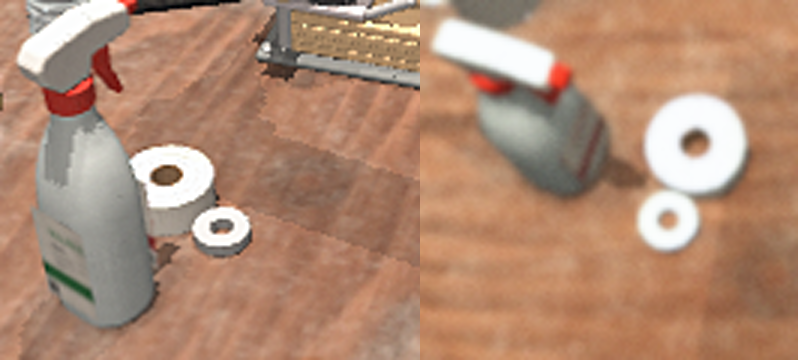

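The ring at about (668,220) nearly touches the label roll at (696,142), and the spray bottle stands nearby. I'll come in with the jaws turned about 20° to clear both.

Emit:
{"api": "apply_moves", "payload": {"angular": [[0,0,0],[0,0,-0.05]], "dp": [[-0.19,0.48,0],[-0.375,0.96,0]], "gripper": [1,1]}}

```text
time: 61.82
position: [0.7096, 0.0965, 0.1672]
tool_rot: [-0.229, -3.133, -0.001]
ft_force: [0.4, 0.5, 0.1]
grip_width: 0.0854
finger_force: 0.0
```

Emit:
{"api": "apply_moves", "payload": {"angular": [[0,0,-0.03],[0,0,-0.061]], "dp": [[-0.19,0.48,0],[-0.375,0.96,0]], "gripper": [1,1]}}

```text
time: 62.08
position: [0.6793, 0.1743, 0.1674]
tool_rot: [-0.524, -3.097, -0.0]
ft_force: [1.0, -0.2, -0.0]
grip_width: 0.0854
finger_force: 0.0
```

Emit:
{"api": "apply_moves", "payload": {"angular": [[0,0,0],[0,0,0],[0,0,0],[0,0,0],[0,0,0]], "dp": [[-0.19,0.48,0],[-0.375,0.96,0],[-0.375,0.96,0],[-0.375,0.96,0],[-0.375,0.96,0]], "gripper": [1,1,1,1,1]}}

```text
time: 62.7
position: [0.6511, 0.2479, 0.1674]
tool_rot: [0.522, 3.097, -0.001]
ft_force: [-0.3, -0.8, -0.9]
grip_width: 0.0853
finger_force: 0.0
```

```bash
python3 ring.py r6 wrist
python3 - <<'E'
from h import *
print("head",px2w("top",[(187,165),(204,171)],.19)); i=optics.camera_info("wrist")
im=cv2.imread("pics/r6_wrist.png");hsv=cv2.cvtColor(im,cv2.COLOR_BGR2HSV)
m=((hsv[...,1]<60)&(hsv[...,2]>130)).astype(np.uint8)
for c in cv2.findContours(m,0,1)[0]:
    if cv2.contourArea(c)<300: continue
    (u,v),r=cv2.minEnclosingCircle(c); print(cv2.contourArea(c),u,v,r,c[:,0].min(0),c[:,0].max(0),px2w("wrist",[(u,v)],.03,i)[0].round(4))
E
```

```text
62.7 [0.6511 0.2479 0.1674] yaw 160.85
wrist 703.2 280.9 r 22.5
head [[0.77112859 0.364087   0.19      ]
 [0.75530324 0.32326343 0.19      ]]
5023.0 574.5 364.5 71.78101348876953 [509 311] [639 396] [0.8481 0.4248 0.03  ]
2278.5 53.5 346.0 57.47400665283203 [  0 295] [107 373] [ 0.6778 -0.0092  0.03  ]
4728.5 368.32501220703125 331.0 41.115238189697266 [328 294] [409 367] [0.7559 0.2592 0.03  ]
407.5 37.550846099853516 265.06781005859375 18.118896484375 [ 25 248] [ 53 282] [0.6065 0.0176 0.03  ]
1744.0 372.20062255859375 263.12420654296875 24.699413299560547 [348 240] [396 286] [0.6961 0.2809 0.03  ]
5274.0 74.5 275.5 97.24463653564453 [  0 188] [151 343] [0.6246 0.0413 0.03  ]
```

Run:
```python
from h import *
def tri(a,b):
    c1,v1=ray("top",[a]);c2,v2=ray("side",[b]);v1,v2=v1[0],v2[0]
    s=np.linalg.lstsq(np.c_[v1,-v2],c2-c1,rcond=None)[0]; p,q=c1+v1*s[0],c2+v2*s[1]; return ((p+q)/2).round(3),np.linalg.norm(p-q).round(4)
print("trigger",tri((204,172),(228,268)),tri((204,171),(231,242)))
print("collar",tri((184.5,173),(213,272)))
t=cv2.imread("pics/t14_full.png");s=cv2.imread("pics/s14_full.png")
for n,im,(x0,x1,y0,y1) in(("top",t,(165,220,140,215)),("side",s,(185,250,235,350))):
    h=cv2.cvtColor(im,cv2.COLOR_BGR2HSV)[y0:y1,x0:x1]; m=(((h[...,0]<8)|(h[...,0]>172))&(h[...,1]>170)&(h[...,2]>90)).astype(np.uint8)
    k,l,st,ce=cv2.connectedComponentsWithStats(m)
    for j in range(1,k):
        if st[j,4]>8: print(n,st[j,:2]+[x0,y0],st[j,2:],(ce[j]+[x0,y0]).round(1))
```

```text
trigger (array([0.754, 0.326, 0.169]), np.float64(0.0109)) (array([0.742, 0.315, 0.227]), np.float64(0.0019))
collar (array([0.754, 0.371, 0.189]), np.float64(0.0053))
top [201 168] [ 6 10 32] [203.4 171.6]
top [180 171] [10  5 26] [184. 173.]
side [228 237] [ 8  8 26] [232.2 239.8]
side [221 256] [10 15 67] [224.8 262.9]
side [204 265] [ 18  14 133] [213.4 272.6]
```

Emit:
{"api": "apply_moves", "payload": {"angular": [[-0.011,-0.032,0],[-0.0218,-0.063,0],[-0.0218,-0.063,0]], "dp": [[0,0,0],[0.22,0.12,-0.4],[0.44,0.25,-0.8]], "gripper": [0.78,0.78,0.78]}}

```text
time: 63.12
position: [0.6848, 0.2712, 0.1032]
tool_rot: [0.482, 2.894, -0.05]
ft_force: [-0.0, -0.4, 0.5]
grip_width: 0.0665
finger_force: 0.0
```

Emit:
{"api": "apply_moves", "payload": {"angular": [[0,0,0],[0,0,0],[0,0,0],[0,0,0]], "dp": [[0.12,0.08,-0.4],[0.25,0.15,-0.8],[0.25,0.15,-0.8],[0.25,0.15,-0.8]], "gripper": [0.78,0.78,0.78,0.78]}}

```text
time: 63.62
position: [0.7064, 0.2811, 0.0404]
tool_rot: [0.486, 2.893, -0.051]
ft_force: [-0.1, -0.4, 0.2]
grip_width: 0.0666
finger_force: 0.0
```

```bash
python3 ring.py r7 wrist
python3 - <<'E'
from h import *
from scipy.spatial.transform import Rotation as R
o=get_obs(); print(R.from_rotvec(o["tool_rot"]).as_matrix().round(3), o["ft_force"])
E
```

```text
63.62 [0.7064 0.2811 0.0404] yaw 160.93
wrist 737.6 54.8 r 23.2
wrist 785.7 355.6 r 21.5
[[-0.924  0.327  0.198]
 [ 0.32   0.945 -0.067]
 [-0.21   0.001 -0.978]] [-0.03627977 -0.33116688  0.57063436]
```

Emit:
{"api": "apply_moves", "payload": {"angular": [[0,0,0],[0,0,0],[0,0,0],[0,0,0]], "dp": [[0,-0.01,-0.2],[0,-0.01,-0.4],[0,-0.01,-0.5],[0,-0.01,-0.5]], "gripper": [0.78,0.78,0.78,0.78]}}

```text
time: 64.18
position: [0.7049, 0.2808, -0.0021]
tool_rot: [0.484, 2.896, -0.053]
ft_force: [0.8, 0.2, -0.1]
grip_width: 0.0663
finger_force: 0.0
```

Emit:
{"api": "apply_moves", "payload": {"angular": [[0,0,0],[0,0,0],[0,0,0],[0,0,0],[0,0,0],[0,0,0]], "dp": [[0,0,0],[0,0,0],[0,0,0],[0,0,0],[0,0,0],[0,0,0]], "gripper": [0.35,0.35,0.35,0.35,0.35,0.35]}}

```text
time: 64.92
position: [0.7061, 0.2815, 0.0005]
tool_rot: [0.484, 2.893, -0.05]
ft_force: [-2.8, -0.9, 6.6]
grip_width: 0.0391
finger_force: 50.0
```

Emit:
{"api": "apply_moves", "payload": {"angular": [[0,0,0],[0,0,0],[0,0,0],[0,0,0],[0,0,0],[0,0,0],[0,0,0],[0,0,0]], "dp": [[0,0,0.04],[-0.2,-0.05,0.05],[-0.5,-0.15,0.05],[-0.8,-0.25,0.05],[-1,-0.3,0.05],[-1,-0.3,0.03],[-1,-0.3,0.01],[-1,-0.3,0.01]], "gripper": [0.35,0.35,0.35,0.35,0.35,0.35,0.35,0.35]}}

```text
time: 65.92
position: [0.6267, 0.2575, 0.0005]
tool_rot: [0.485, 2.893, -0.05]
ft_force: [-1.7, 0.9, 2.9]
grip_width: 0.039
finger_force: 51.9
```

Emit:
{"api": "apply_moves", "payload": {"angular": [[0,0,0],[0,0,0],[0,0,0],[0,0,0.0],[0,0,0],[0,0,0]], "dp": [[0,0,0],[0,0,0],[0,0,0],[0,0,0.4],[-0.3,0,0.9],[-0.5,0,1]], "gripper": [0.8,0.8,0.8,0.8,1,1]}}

```text
time: 66.68
position: [0.5865, 0.2579, 0.0829]
tool_rot: [0.485, 2.891, -0.047]
ft_force: [0.1, -0.1, 0.0]
grip_width: 0.0851
finger_force: 0.0
```

Emit:
{"api": "apply_moves", "payload": {"angular": [[0.0109,0.032,0.05],[0.0218,0.063,0.11],[0.0218,0.063,0.11],[0.0218,0.063,0.11]], "dp": [[0.1,0,0.3],[0.3,0,0.5],[0.3,0,0.5],[0.3,0,0.5]], "gripper": [1,1,1,1]}}

```text
time: 67.18
position: [0.6087, 0.2565, 0.1188]
tool_rot: [-0.015, 3.139, 0.055]
ft_force: [0.4, 0.5, -0.8]
grip_width: 0.0853
finger_force: 0.0
```

```bash
python3 ring.py r8 wrist top
python3 - <<'E'
from h import *
from scipy.spatial.transform import Rotation as R
print(R.from_rotvec(get_obs()["tool_rot"]).as_matrix().round(3))
E
```

```text
67.17 [0.6087 0.2565 0.1188] yaw -179.46
wrist 624.7 259.7 r 21.6
top 788.4 399.6 r 27.4
[[-1.    -0.012  0.001]
 [-0.012  0.999  0.035]
 [-0.002  0.035 -0.999]]
```

Emit:
{"api": "apply_moves", "payload": {"angular": [[-0.011,0,0.003],[-0.011,0,0.003],[-0.011,0,0.003]], "dp": [[0.2,0.04,0],[0.2,0.04,0],[0.2,0.04,0]], "gripper": [1,1,1]}}

```text
time: 67.65
position: [0.6242, 0.2608, 0.1195]
tool_rot: [-0.034, 3.139, 0.001]
ft_force: [-0.4, -0.5, -1.2]
grip_width: 0.0851
finger_force: 0.0
```

```bash
python3 ring.py r9 wrist
python3 - <<'E'
from h import *
from scipy.spatial.transform import Rotation as R
print(R.from_rotvec(get_obs()["tool_rot"]).as_matrix().round(3))
E
```

```text
67.65 [0.6242 0.2608 0.1195] yaw -178.74
wrist 624.5 259.3 r 21.4
[[-1.    -0.021  0.002]
 [-0.021  1.     0.001]
 [-0.002  0.001 -1.   ]]
```

Emit:
{"api": "apply_moves", "payload": {"angular": [[0,0,0],[0,0,0]], "dp": [[0.003,-0.018,-0.5],[0.003,-0.018,-1]], "gripper": [1,1]}}

```text
time: 67.95
position: [0.6259, 0.2586, 0.04]
tool_rot: [-0.032, 3.137, 0.003]
ft_force: [0.1, 0.0, -0.6]
grip_width: 0.0854
finger_force: 0.0
```

Emit:
{"api": "apply_moves", "payload": {"angular": [[0,0,0],[0,0,0],[0,0,0],[0,0,0],[0,0,0],[0,0,0],[0,0,0],[0,0,0]], "dp": [[0,0,-0.3],[0,0,-0.56],[0,0,-0.56],[0,0,-0.56],[0,0,-0.56],[0,0,-0.56],[0,0,-0.56],[0,0,-0.56]], "gripper": [0.8,0.7,0.7,0.35,0.35,0.35,0.35,0.35]}}

```text
time: 68.95
position: [0.6269, 0.2594, -0.0031]
tool_rot: [-0.033, 3.136, 0.003]
ft_force: [-1.1, -0.9, 7.3]
grip_width: 0.0411
finger_force: 51.2
```

Emit:
{"api": "apply_moves", "payload": {"angular": [[0,0,0],[0,0,0],[0,0,0]], "dp": [[0,0,0.1],[0,0,0.6],[0,0,1]], "gripper": [0.35,0.35,0.35]}}

```text
time: 69.32
position: [0.6258, 0.2588, 0.0765]
tool_rot: [-0.033, 3.138, 0.002]
ft_force: [-0.2, 1.6, -1.3]
grip_width: 0.0407
finger_force: 50.8
```

Emit:
{"api": "apply_moves", "payload": {"angular": [[0,0,0],[0,0,0],[0,0,0],[0,0,0]], "dp": [[0,0,0.5],[0,0,1],[0,0,1],[0,0,1]], "gripper": [0.35,0.35,0.35,0.35]}}

```text
time: 69.82
position: [0.6251, 0.2586, 0.1547]
tool_rot: [-0.033, 3.139, 0.001]
ft_force: [-0.6, 0.7, -1.1]
grip_width: 0.0404
finger_force: 50.8
```

Emit:
{"api": "apply_moves", "payload": {"angular": [[0,0,0],[0,0,0]], "dp": [[0.155,-0.5,0],[0.31,-0.998,0]], "gripper": [0.35,0.35]}}

```text
time: 70.08
position: [0.6495, 0.1783, 0.1531]
tool_rot: [0.036, -3.141, 0.0]
ft_force: [0.5, 0.2, -1.4]
grip_width: 0.041
finger_force: 50.8
```

Emit:
{"api": "apply_moves", "payload": {"angular": [[0,0,0],[0,0,0]], "dp": [[0.155,-0.5,0],[0.31,-0.998,0]], "gripper": [0.35,0.35]}}

```text
time: 70.32
position: [0.6745, 0.0977, 0.153]
tool_rot: [0.033, -3.141, -0.001]
ft_force: [-0.2, 0.6, -1.0]
grip_width: 0.0408
finger_force: 50.8
```

Emit:
{"api": "apply_moves", "payload": {"angular": [[0,0,0],[0,0,0],[0,0,0],[0,0,0],[0,0,0],[0,0,0],[0,0,0]], "dp": [[0.155,-0.5,0],[0.31,-0.998,0],[0.31,-0.998,0],[0.31,-0.998,0],[0.31,-0.998,-0.2],[0.31,-0.998,-0.2],[0.31,-0.998,-0.2]], "gripper": [0.35,0.35,0.35,0.35,0.35,0.35,0.35]}}

```text
time: 71.2
position: [0.7, 0.0201, 0.1389]
tool_rot: [-0.035, 3.139, 0.002]
ft_force: [1.0, 0.3, -0.7]
grip_width: 0.0408
finger_force: 50.8
```

```bash
python3 held.py h4
```

```text
[0.7    0.0201 0.1389] [(np.float64(116.1496), np.float64(0.0), np.float64(0.001)), (np.float64(108.2147), np.float64(-0.001), np.float64(0.001)), (np.float64(106.9348), np.float64(0.0), np.float64(0.0)), (np.float64(103.2728), np.float64(0.0), np.float64(0.002))] 124.22986 0.04076276215770755 50.84706366062164
```

Emit:
{"api": "apply_moves", "payload": {"angular": [[0,0,0],[0,0,0],[0,0,0],[0,0,0],[0,0,0],[0,0,0],[0,0,0],[0,0,0]], "dp": [[0.005,-0.012,0],[0.005,-0.012,-0.2],[0.005,-0.012,-0.34],[0.005,-0.012,-0.34],[0.005,-0.012,-0.34],[0.005,-0.012,-0.34],[0.005,-0.012,-0.34],[0.005,-0.012,-0.34]], "gripper": [0.35,0.35,0.35,0.35,1,1,1,1]}}

```text
time: 72.25
position: [0.7009, 0.0184, 0.1125]
tool_rot: [-0.033, 3.137, 0.002]
ft_force: [0.3, 0.8, 0.6]
grip_width: 0.0855
finger_force: 0.0
```

Emit:
{"api": "apply_moves", "payload": {"angular": [[0,0,0],[0,0,0],[0,0,0],[0,0,0]], "dp": [[0,0,0.5],[0.3,0,0.7],[0.5,0,0.7],[0.5,0,0.7]], "gripper": [1,1,1,1]}}

```text
time: 72.75
position: [0.7412, 0.0184, 0.1681]
tool_rot: [-0.033, 3.137, 0.002]
ft_force: [0.7, -0.9, -0.3]
grip_width: 0.0853
finger_force: 0.0
```

```bash
python3 tube.py tb4 4 90
python3 - <<'E'
from h import *
i=optics.camera_info("wrist"); im=cv2.imread("pics/tb4.png")
shot("side","s15")
a=cv2.resize(im[90:290,220:420],(400,400),interpolation=2); b=cv2.resize(cv2.imread("pics/s15_full.png")[205:285,270:350],(400,400),interpolation=2)
cv2.imwrite("pics/c15.png",np.hstack([a,b]))
E
```

```text
[0.74118339 0.01836161 0.16809846] pred [322.12524523 188.60557541] gray in tube [ 28.  78. 137. 142. 146.]
blob 699.8 17.8 r 22.8 ell [700.2  17.3] [41.9 44.2]
```

View pics/c15.png

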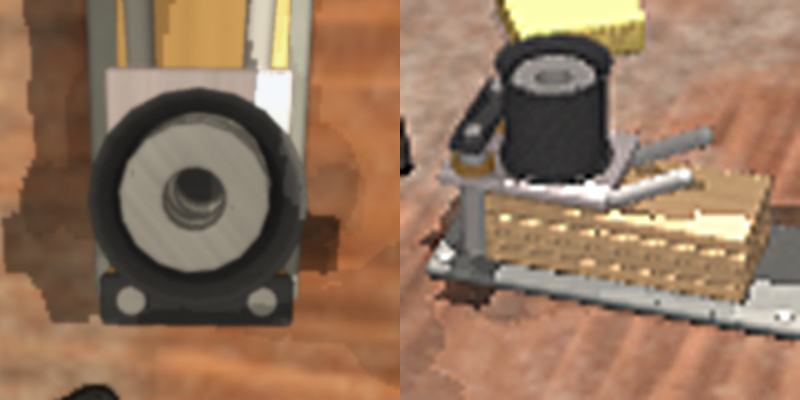

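Emit:
{"api": "apply_moves", "payload": {"angular": [[0,0,0],[0,0,0],[0,0,0]], "dp": [[0,0,0.4],[0,0,0.8],[0,0,0.8]], "gripper": [1,1,1]}}

```text
time: 73.22
position: [0.7417, 0.0185, 0.2355]
tool_rot: [-0.033, 3.133, 0.002]
ft_force: [-0.7, -0.1, -0.5]
grip_width: 0.0853
finger_force: 0.0
```

```bash
python3 -c "
from station import r
print(r.close_job())"
```

```text
the job is handed in; nothing more can be done
None
```

I handed the job in at 73 s of robot time (no verdict came back): the last images show all four panels butted in one squared pile under the arm, then all four ring weights flat in its tube; the bystanders were left alone, but I viewed 15 pictures, one over the limit of 14.

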